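# Fit the core pin to the wax mould

### The arm

A 6-joint arm with a two-finger parallel gripper is mounted at the origin on a cart in front of the work surface, level with it; the furniture and walls round the work are solid. World frame = base frame: x ahead of the robot, y to its left, z up, the work surface at z = 0. Lengths are in m, angles in rad, forces in N, time in s.
With the tool pointing down it reaches from about 0.225 to 0.875 m from the base axis. Payload 3.4 kg.
Tool frame: the origin (TCP) lies at the very end of the fingers, on their centre line; the grasp point (between the pads) lies behind it (manip.grasp_offset is the z of the grasp point in the tool frame, in m); z points along the fingers, y is the line along which they close (so a half turn about z gives the same grasp; the last joint's range is limited). The gripper opens to 85 mm and grips with 20 to 120 N. Pads are 22 mm wide; open, the fingers measure 114 mm over their backs; the gripper's body (76 mm by 85 mm) begins 54 mm behind the grasp point. The pads swing forward as they close: fully open they stand 13 mm farther back than shut.
Start: joints at [1.224, 0.276, 1.505, -0, 1.361, -0.121], TCP at [0.129, 0.56, 0.231] pointing down, gripper open.
Joint ranges: [-2.89, 2.89], [-0.75, 2.08], [0.22, 2.7], [-1.18, 4.32], [0.11, 2.71], [-2.7, 2.7]. Speed limits (rad/s): [2.57, 2.57, 3.14, 3.14, 3.14, 3.14].

### API

Orientations are given as a unit quaternion [w, x, y, z].
In Python, from rig import manip gives the robot as it stands.
- The arm moves only by the shell command python3 -m pendant 'ROWS' [FORCE]. ROWS is JSON, a list of rows, each an object of numbers: "dx", "dy", "dz": the shift along the tool's x, y, z in m; "rx", "ry", "rz": the turn, a rotation vector about the tool's x, y, z in degrees; "hand": the finger opening in m, from 0 to 0.0854. In form: [{"dx": .., "dy": .., "dz": .., "rx": .., "ry": .., "rz": .., "hand": ..}, ...]. A call has 1 to 12 rows; each row shifts and turns the commanded pose from where the row before left it, along the tool's axes as they then stand; what a row does not reach is not made up. A row lasts 1/12 s, in which the tool goes at most 41.7 mm and 7.16 degrees, less where a joint would pass 70% of its speed; a pose out of reach is approached as far as the arm can. A call is refused whole if a number of a shift passes 0.0417 or a number of a turn 7.16, either way. A call with a gripper value outside its range is refused whole. The fingers move at their own pace and stop on an object; FORCE is the grip in N (left out, the last holds). Time passes only in rows, so rows that do not move let the fingers close. It gives the time, the measured TCP pose, the force, the opening and the grip force at its end, in the units of the state.
- manip.get_state(): the state, without advancing time (a new reading comes with each control period).
- manip.get_image(name): name is "side" or "top"; returns a dict with "frame" (420x560x3 uint8, red, green, blue), "fx", "fy", "cx", "cy" (pixels), "distortion" ([k1, k2, p1, p2, k3] as OpenCV has them; the pictures are not rectified), "position" and "attitude" of the camera in the world. Camera axes: x right, y up, looking along -z (the intrinsics and any distortion apply to the point x, -y, -z); pixel columns grow to the right and rows downward; lengths in m; the calibration is good to about 2 mm. A picture is of the moment at which its call begins. There is no depth.
- manip.sign_off(): hands the job in; it is judged then, once.
The state is a dict: "clock": time; "qpos": joint angles; "qd": joint speeds; "effort": joint torques, N m; "position": TCP position; "ee_rot": TCP orientation; "contact_force": force on the tool from outside, world axes, zero at the start; "moment": the same for the moment, N m; "width": finger opening in m; "gripper_force": force on a finger pad.
Only numpy, scipy, OpenCV 4.12 (cv2) and the standard library are available. Lean on these libraries where they do the work, as an engineer would, in place of code of your own. Each camera call takes 0.05 s, during which the arm holds its last target. There are 200 camera calls.

### The job

Take the long pin with the groove near its nose out of the rack, line it up with the hole in the mould's guide plate and feed it nose first about 45 mm into the bore, then let go of it. Take hold of it again further back, by its thick head, and push it gently home: past the drag of the spring catch, until the nose comes up firmly against the stop deep in the bore and the catch has dropped into the groove; then let go, and never force this polished pin. Leave the other pin in the rack and do not disturb the things lying round the work.

Things in the scene. Friction and masses are not known exactly. Their poses are not given: they have to be found in the camera images.
- core_pin: The pin to fit: bright steel, 170 mm long, 0.15 kg (+-30 %), lying level in one of the rack's two slots. Origin on its axis, 80 mm behind the nose tip; x runs along the pin to the nose. Shaft 14 mm diameter; centre of mass near x = -20 mm. In the rack only x = -50 to +60 mm is open to fingers from the sides.
- pin_nose (a point): Centre of the core pin's nose tip, x = +80 mm on the pin. The nose tapers over its last 7 mm to 8 mm diameter. A round groove, 8 mm diameter at the bottom, 10 mm wide at the top, is centred 25 mm behind this tip. Pushing the nose under the spring catch in the bore takes some 3 to 6 N, sliding on under it about 2 N.
- pin_head (a point): Middle of the core pin's dark knurled head (20 mm diameter, 30 mm long, x = -90 to -60 mm on the pin): the place for the second grip.
- stepped_pin: The other pin in the rack, to be left there: same length and same head, but a slim 9 mm shaft without groove and a plain 14 mm nose 23 mm long. Origin and axes as on the core pin.
- rack: Fixed wooden pin rack, foot 188 x 148 x 12 mm, with slotted end blocks 58 mm high (x = +64 to +84 and -98 to -54 mm); origin under its foot, where the pins' origins lie lengthwise, x toward the pins' noses. Slots at y = +40 and -40 mm, open at the top; the pins' axes lie 45 mm above the bench.
- mould: Fixed two-part aluminium wax mould, 130 x 80 mm, 88 mm high, on a steel foot 166 x 108 x 10 mm; origin at the middle of its underside, x runs into the bore. A steel guide plate 46 x 46 x 12 mm (its face at x = -77 mm) on the side turned to the robot holds the mouth of the bore. Over 16 N on the stop, or 32 N in all between pin and mould, would spoil it.
- bore_mouth (a point): Centre of the bore's mouth, 55 mm above the bench; x runs into the bore: level, straight, oiled, 15.5 mm wide. Deep inside, out of sight, a spring catch waits 56 to 100 mm behind the mouth, and a firm buffer (6 N/mm) 25 mm behind the catch stops the nose: home is 81 to 125 mm deep, set anew for each job, not seen but felt.
- brass_tin: Round shallow tin of brass findings, 64 mm diameter, 23 mm high, standing loose to the right of the work; origin at the middle of its underside.
- wax_pot: White and red round pot, 63 mm diameter, 34 mm high, standing loose behind the work; origin at the middle of its underside.
- ring_clamp: Wooden ring clamp, 131 x 30 x 30 mm, lying loose to the right of the mould; origin at the middle of its underside. The fixed bench lamp's shade, 160 mm wide, hangs 0.58 m above it: keep a tall wrist or elbow clear of it when coming from the right.
Not all that is in view belongs to the job. Of the things that look like the mould, the larger one is meant.

How it is judged:
On the way, in this order (a step that is already met when the one before it is completed fails the run):
1. the core pin is partway in, its nose 35 to 55 mm behind the mouth, and has been let go (x of pin_nose in the frame of bore_mouth between 0.035 and 0.055 m and angle between the x axis of core_pin and the x axis of mould, either way round below 0.1 rad and contact force between the fingers and core_pin below 0.2 N), for 0.2 s.
2. the pin is held again further back, at least 50 mm behind its origin (contact force between the fingers and core_pin above 1 N and x of the grasp point in the frame of core_pin below -0.05 m and x of pin_nose in the frame of bore_mouth above 0.03 m), for 0.1 s.
At the end, for the whole second after the job is handed in: The core pin is home in the mould: nose more than 79 mm behind the mouth and past the spring catch (over 23.5 mm from it), the catch dropped into the groove (within 1 mm of its resting height), in line with the bore within 0.05 rad, at rest and let go (x of pin_nose in the frame of bore_mouth above 0.079 m and distance between pin_nose and catch_c0 above 0.0235 m and z of catch_c0 in the frame of mould below 0.06425 m and angle between the x axis of core_pin and the x axis of mould, either way round below 0.05 rad and linear speed of core_pin below 0.01 m/s and contact force between the fingers and core_pin below 0.2 N); the robot touches nothing.
It fails at once if the pin is forced against the stop deep in the bore with more than 16 N (contact force between core_pin and buffer_c0 above 16 N).
It fails at once if the pin is forced or wedged: more than 32 N between pin and mould in all (contact force between core_pin and mould above 32 N).
It fails at once if the other pin is lifted or shoved more than 15 mm (distance of stepped_pin from where it was at the start of the episode above 0.015 m).
It fails at once if the brass tin, the wax pot or the ring clamp is pushed more than 20 mm (distance of any of brass_tin, wax_pot, ring_clamp from where it was at the start of the episode above 0.02 m).
It also fails if it takes over 69 s, if anything falls off the work surface, if the arm or the gripper's body presses on something with over 40 N, if the wrist force passes 120 N, or if a joint passes its speed limit or range.

## Working session

There is one attempt and no reset: what is moved stays moved. The work goes in short steps, Python scripts to look and compute and a shell command to move; the robot and the scene stay as the last step left them, time stands still between calls to the robot, and variables do not carry over. Pictures are saved under pics/ and viewed, at most 10 in all, crops included, and the job is handed in when it is done.

```bash
ls; mkdir -p pics
python3 - <<'E'
from rig import manip
import cv2,pickle
print(manip.get_state(), manip.grasp_offset)
for n in("side","top"):
    d=manip.get_image(n); cv2.imwrite(f"pics/{n}0.png",d["frame"][:,:,::-1]); pickle.dump(d,open(f"{n}0.pkl","wb"))
    print(n,{k:v for k,v in d.items() if k!="frame"})
E
```

```text
pics
{'clock': 0.0, 'qpos': array([ 1.22405392e+00,  2.76616326e-01,  1.50614505e+00,  7.06667593e-06,
        1.36070976e+00, -1.21035130e-01]), 'qd': array([-1.15088384e-04,  1.84682594e-04,  2.90875529e-05,  2.76512432e-04,
       -5.64670248e-04,  2.01705954e-04]), 'effort': array([ 8.75238002e-04, -4.16775262e+01, -2.45811653e+01, -1.22982567e-05,
        1.09619866e-02,  1.50878486e-05]), 'position': array([0.12852153, 0.55990275, 0.23042281]), 'ee_rot': array([-2.21041235e-04,  1.12614926e-01,  9.93638262e-01, -9.12866368e-04]), 'contact_force': array([ 0.45677465, -0.25333394,  0.2262679 ]), 'moment': array([-0.01196105,  0.01766425, -0.02265857]), 'gripper_force': 0.0, 'width': 0.08518564497850173} -0.0187
side {'fx': 410.06801653071483, 'fy': 410.06801653071483, 'cx': 274.08689863836906, 'cy': 206.1970139250214, 'distortion': array([0.03112829, 0.        , 0.        , 0.        , 0.        ]), 'position': array([0.2535373 , 0.87778984, 0.57856392]), 'attitude': array([-0.1491349 , -0.09138701,  0.50934318,  0.84260116])}
top {'fx': 390.54179876655866, 'fy': 390.54179876655866, 'cx': 274.63114554921856, 'cy': 209.3698962389472, 'distortion': array([-0.03164853,  0.        ,  0.        ,  0.        ,  0.        ]), 'position': array([ 0.38363864, -0.03857775,  1.09866311]), 'attitude': array([-0.66127541, -0.07239476,  0.078311  ,  0.74252355])}
```

View pics/side0.png

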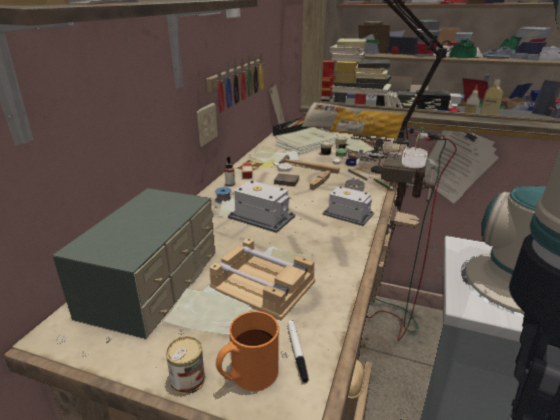

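View pics/top0.png

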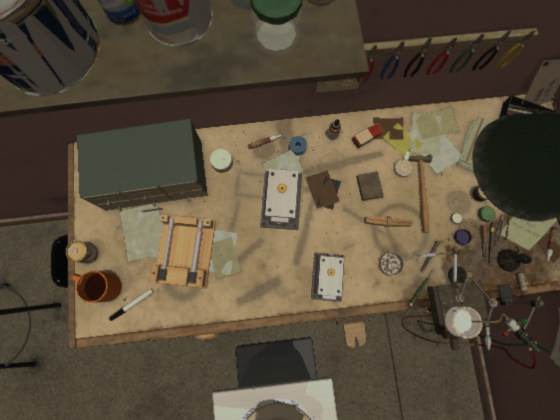

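The side view shows the rack at about (263,277), the large mould at (262,203) and a small look-alike at (349,203). In the top view the rack is at (184,250), the large mould at (281,197) and the small one at (329,276). Next I'll enlarge the rack and the mould.

Run:
```python
import cv2,numpy as np
t=cv2.imread("pics/top0.png");s=cv2.imread("pics/side0.png")
a=cv2.resize(t[205:300,145:225],None,fx=5,fy=5,interpolation=cv2.INTER_CUBIC)
b=cv2.resize(t[160:240,250:312],None,fx=6,fy=6,interpolation=cv2.INTER_CUBIC)[:475]
cv2.imwrite("pics/c1.png",np.hstack([a,b[:475]if b.shape[0]>=475 else np.pad(b,((0,475-b.shape[0]),(0,0),(0,0)))]))
cv2.imwrite("pics/c2.png",cv2.resize(s[170:320,200:330],None,fx=4,fy=4,interpolation=cv2.INTER_CUBIC))
```

```text
(no output)
```

View pics/c1.png

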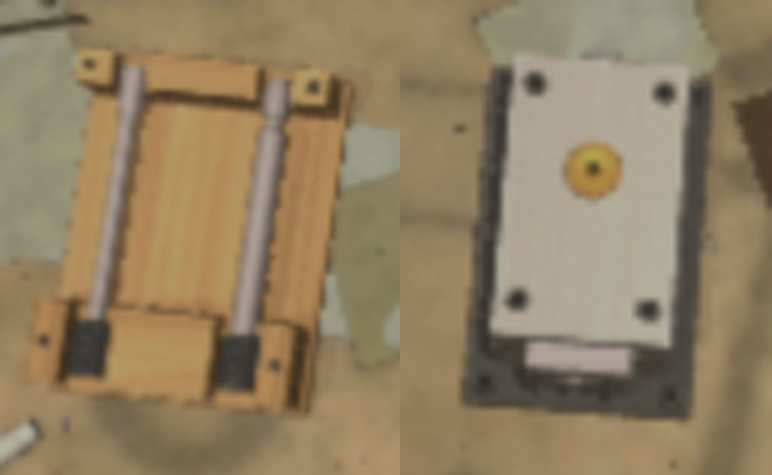

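View pics/c2.png

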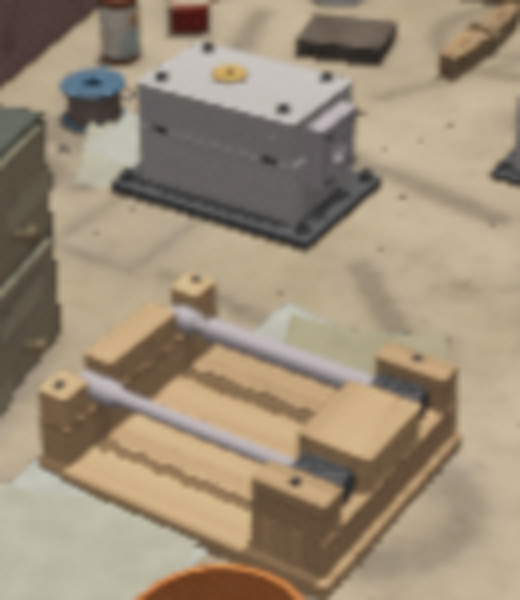

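Two pins could be meant. In the top view the left one, running (171,218) to (164,275), has a slim shaft and a thicker plain nose, so it is the stepped pin. The right one, (200,222) to (192,277), has a thick shaft with a neck (groove) near its nose at about (200,229), so it is the core pin. The large mould is at (281,197), with its guide plate and hole facing the robot; the hole is at about (284,209) in the side view.

```bash
cat > h.py <<'E'
import cv2,numpy as np,pickle
from scipy.spatial.transform import Rotation as R
def rot(d): q=d["attitude"]; return R.from_quat([q[1],q[2],q[3],q[0]]).as_matrix()
def K(d): return np.array([[d["fx"],0,d["cx"]],[0,d["fy"],d["cy"]],[0,0,1]])
def ray(d,uv):
    p=cv2.undistortPoints(np.float64(uv).reshape(-1,1,2),K(d),d["distortion"]).reshape(-1,2)
    v=np.c_[p[:,0],-p[:,1],-np.ones(len(p))]@rot(d).T
    return v/np.linalg.norm(v,axis=1)[:,None]
def onz(d,uv,z):
    v=ray(d,uv); return d["position"]+v*((z-d["position"][2])/v[:,2])[:,None]
def tri(d1,a,d2,b):
    v1=ray(d1,a)[0];v2=ray(d2,b)[0];A=np.c_[v1,-v2]
    s=np.linalg.lstsq(A,d2["position"]-d1["position"],rcond=None)[0]
    p,q=d1["position"]+s[0]*v1,d2["position"]+s[1]*v2
    return (p+q)/2,np.linalg.norm(p-q)
def proj(d,P):
    c=(np.atleast_2d(P)-d["position"])@rot(d); c=c*[1,-1,-1]
    return cv2.projectPoints(c.reshape(-1,1,3),np.zeros(3),np.zeros(3),K(d),d["distortion"])[0].reshape(-1,2)
def plane(d,uv,p0,n):
    v=ray(d,uv)[0]; return d["position"]+v*(np.dot(np.subtract(p0,d["position"]),n)/(v@n))
def load(n): return pickle.load(open(n+".pkl","rb"))
E
python3 - <<'E'
from h import *
t,s=load("top0"),load("side0")
hsv=cv2.cvtColor(t["frame"],cv2.COLOR_RGB2HSV).astype(int)
H,S,V=hsv[...,0],hsv[...,1],hsv[...,2]
def show(name,m,x0,x1,y0,y1):
    print(name); 
    for y in range(y0,y1,3): print(y,''.join('#' if m[y,x] else '.' for x in range(x0,x1)))
# steel shafts
m=(S<75)
show("steel",m,150,215,213,275)
print("sat row250",S[250,160:210].tolist())
mm=(S<60)&(V>140); show("mould",mm,255,308,160,235)
sh=cv2.cvtColor(s["frame"],cv2.COLOR_RGB2HSV)
mm=sh[...,1]<60; show("sideS",mm,205,330,225,300)
E
```

```text
steel
213 ##########.......................................................
216 ##########.......................................................
219 #########..........#####.........................................
222 ############.......#####........................#####.....#......
225 #############.....######........................#####............
228 ############.......###..........................####.............
231 ###########.......####.........................####.............#
234 ###########.......###..........................####.............#
237 ##########.......####.........................#####.............#
240 ##########.......###..........................#####............##
243 #########........###.........................#####...............
246 #########.......###..........................#####...............
249 ########........###.........................#####................
252 ########.......####.........................#####................
255 ########.......###.........................#####.................
258 ..............####......................
[... 4639 characters left out ...]
....................................#######.######
285 #####.......................................................##.###############.............................##################
288 #########................................................................##########......................####################
291 ##############..................................................................###....................######################
294 ####################................................................................................#########################
297 ###########################...........................................................................######################.
```

Run:
```python
from h import *
t,s=load("top0"),load("side0")
S=cv2.cvtColor(t["frame"],cv2.COLOR_RGB2HSV)[...,1].astype(float)
def pin(x0,x1,y0,y1,slope):
    out=[]
    for y in range(y0,y1):
        c=int(round(slope(y))); xs=np.arange(c-5,c+6); w=np.clip(110-S[y,xs],0,None); w[w<20]=0
        out.append([(w*xs).sum()/w.sum(),y,w.sum()/75])
    return np.array(out)
for nm,c0,y0,c1,y1 in(("core",200,222,194,262),("step",171,222,164.5,262)):
    o=pin(0,0,219,266,lambda y:c0+(c1-c0)*(y-y0)/(y1-y0))
    print(nm,"widths",np.round(o[:,2],1).tolist())
    k=(o[:,1]>230)
    p=np.polyfit(o[k,1],o[k,0],1); print("fit",p,"res",np.std(o[k,0]-np.polyval(p,o[k,1])))
    a,b=onz(t,[[np.polyval(p,215),215],[np.polyval(p,270),270]],.045)
    print(a,b,"yaw",np.degrees(np.arctan2(*(a-b)[[1,0]])))
# mould long edges in top: gray horizontal gradient
G=cv2.cvtColor(t["frame"],cv2.COLOR_RGB2GRAY).astype(float)
def edge(axis,lo,hi,pos,sign):
    o=[]
    for k in range(lo,hi):
        c=pos(k); xs=np.arange(int(c)-4,int(c)+6)
        line=G[k,xs] if axis==0 else G[xs,k]
        g=np.clip(sign*np.diff(line),0,None); g[g<8]=0
        if g.sum()>20: o.append([k,(g*(xs[:-1]+.5)).sum()/g.sum()])
    o=np.array(o); p=np.polyfit(*o.T,1)
    for _ in range(3):
        r=abs(o[:,1]-np.polyval(p,o[:,0])); o=o[r<max(.5,1.5*np.median(r))]; p=np.polyfit(*o.T,1)
    print(p,len(o),np.std(o[:,1]-np.polyval(p,o[:,0]))); return p
L=edge(0,173,213,lambda y:268.5-(y-172)*.08,1)
Rr=edge(0,176,213,lambda y:298-(y-175)*.08,-1)
T=edge(1,272,296,lambda x:169.5+(x-270)*.08,1)
B=edge(1,268,292,lambda x:215+(x-268)*.1,-1)
def inter(v,h): # x=v0 y+v1 ; y=h0 x+h1
    x=(v[0]*h[1]+v[1])/(1-v[0]*h[0]); return [x,h[0]*x+h[1]]
C=[inter(L,T),inter(Rr,T),inter(Rr,B),inter(L,B)]; print(np.round(C,1))
W=onz(t,C,.088); print(W.round(4))
print("lens",[np.linalg.norm(W[i]-W[(i+1)%4]).round(4) for i in range(4)])
ax=(W[0]-W[3]+W[1]-W[2]); yaw=np.arctan2(ax[1],ax[0]); print("yaw",np.degrees(yaw), "each",[np.degrees(np.arctan2(*(a-b)[[1,0]])) for a,b in((W[0],W[3]),(W[1],W[2]))])
print("centre",W.mean(0),"mouth",W.mean(0)-.077*np.r_[np.cos(yaw),np.sin(yaw),0])
```

```text
core widths [0.0, 0.0, 2.9, 4.0, 4.5, 4.4, 4.8, 5.0, 4.7, 3.4, 2.6, 2.5, 4.0, 4.3, 4.7, 4.7, 4.8, 4.5, 4.6, 4.5, 4.8, 4.9, 4.8, 4.5, 4.5, 4.6, 4.5, 4.8, 4.7, 4.9, 4.5, 4.5, 4.6, 4.6, 4.9, 4.7, 4.8, 4.9, 4.6, 4.5, 4.5, 4.7, 4.8, 4.8, 4.8, 4.6, 4.7]
fit [-1.45304877e-01  2.32468079e+02] res 0.07643961196069707
[0.61888004 0.14212929 0.045     ] [0.47139237 0.17492242 0.045     ] yaw -12.535504073604432
step widths [4.7, 4.5, 4.5, 4.8, 5.3, 5.4, 5.0, 4.5, 3.4, 3.0, 2.9, 3.2, 3.2, 3.2, 3.1, 3.0, 2.9, 3.1, 3.2, 3.3, 3.1, 3.0, 2.7, 3.0, 3.1, 3.2, 3.2, 3.0, 2.9, 3.0, 3.2, 3.3, 3.2, 3.1, 2.9, 3.0, 3.2, 3.3, 3.3, 3.1, 3.0, 2.7, 3.2, 3.3, 3.2, 3.1, 3.0]
fit [-1.58521494e-01  2.06247938e+02] res 0.10063375926125359
[0.62818244 0.22210976 0.045     ] [0.48044016 0.25463827 0.045     ] yaw -12.416742674227677
[-8.23259431e-02  2.82368458e+02] 36 0.1632492911454148
[-6.88280015e-02  3.09599825e+02] 37 0.16020313987961982
[8.61604587e-02 1.45303154e+02] 10 0.14212314443439888
[8.52862104e-02 1.92613342e+02] 17 0.21809055580432427
[[268.5 168.4]
 [297.8 171. ]
 [294.6 217.7]
 [264.7 215.2]]
[[ 0.7167 -0.0564  0.088 ]
 [ 0.7003 -0.1344  0.088 ]
 [ 0.5734 -0.1095  0.088 ]
 [ 0.5894 -0.0319  0.088 ]]
lens [np.float64(0.0797), np.float64(0.1293), np.float64(0.0793), np.float64(0.1296)]
yaw -10.997849190224075 each [np.float64(-10.903690190867442), np.float64(-11.092221369397052)]
centre [ 0.64494024 -0.08305188  0.088     ] mouth [ 0.56935439 -0.06836242  0.088     ]<stdin>:8: RuntimeWarning: invalid value encountered in scalar divide
```

Run:
```python
import cv2,numpy as np
s=cv2.imread("pics/side0.png")
a=cv2.resize(s[190:225,255:300],None,fx=9,fy=9,interpolation=cv2.INTER_CUBIC)
b=cv2.resize(s[240:275,235:280],None,fx=9,fy=9,interpolation=cv2.INTER_CUBIC)
cv2.imwrite("pics/c3.png",np.hstack([a,b])[:, :800])
```

```text
(no output)
```

View pics/c3.png

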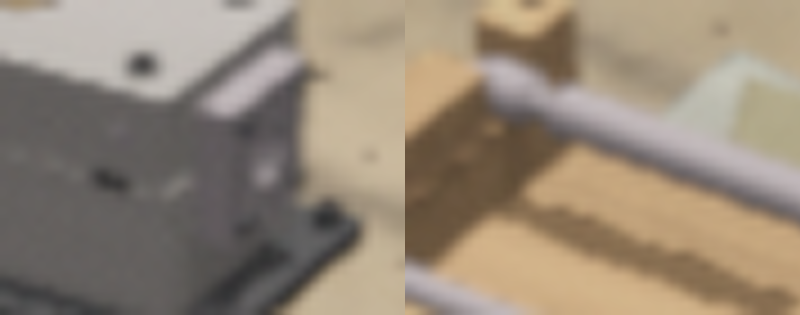

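The crop shows the hole in the guide plate at side pixel about (284.4,208.3). The core pin's groove is at about (250.5,250.6) in the side view and about (199.1,229.5) in the top view, which confirms the core pin.

Run:
```python
from h import *
t,s=load("top0"),load("side0")
g=[-.145305*229.5+232.468,229.5]
P,e=tri(t,g,s,[250.5,250.6]); print("groove tri",P,e)
A=onz(t,[g],.045)[0]; print("groove on .045",A)
yaw=np.radians(-12.5); ax=np.r_[np.cos(yaw),np.sin(yaw),0]
O=A-.055*ax; print("origin",O,"grasp -15",O-.015*ax, "proj nose/headend top",proj(t,[O+.08*ax,O-.06*ax,O-.09*ax]).round(1).tolist(),"side",proj(s,[O+.08*ax,O+.055*ax,O-.06*ax]).round(1).tolist())
my=np.radians(-11); n=np.r_[np.cos(my),np.sin(my),0]
M=np.array([.5694,-.0684,.055])
print("mouth proj side",proj(s,M).round(1)," seen 284.4,208.3; top corners side",proj(s,[[.5734,-.1095,.088],[.5894,-.0319,.088],[.7167,-.0564,.088]]).round(1).tolist())
print("hole on face plane",plane(s,[284.4,208.3],M,n))
```

```text
groove tri [0.57933769 0.1509103  0.04562418] 0.000587908006805672
groove on .045 [0.57916512 0.15093456 0.045     ]
origin [0.52546884 0.16283874 0.045     ] grasp -15 [0.5108244  0.16608533 0.045     ] proj nose/headend top [[200.4, 220.6], [193.0, 271.7], [191.4, 283.0]] side [[242.0, 247.7], [250.7, 250.9], [293.6, 266.7]]
mouth proj side [[285.2 206.4]]  seen 284.4,208.3; top corners side [[288.7, 189.3], [273.7, 200.2], [234.0, 189.5]]
hole on face plane [ 0.57019586 -0.06430567  0.05096363]
```

```bash
python3 -m pendant '[{"dx":-0.033,"dy":-0.021,"hand":0.05},{"dx":-0.033,"dy":-0.021,"hand":0.05},{"dx":-0.033,"dy":-0.021,"hand":0.05},{"dx":-0.033,"dy":-0.021,"hand":0.05},{"dx":-0.033,"dy":-0.021,"hand":0.05},{"dx":-0.033,"dy":-0.021,"hand":0.05},{"dx":-0.033,"dy":-0.021,"hand":0.05},{"dx":-0.033,"dy":-0.021,"hand":0.05},{"dx":-0.033,"dy":-0.021,"hand":0.05},{"dx":-0.033,"dy":-0.021,"hand":0.05},{"dx":-0.033,"dy":-0.021,"hand":0.05},{"dx":-0.033,"dy":-0.021,"hand":0.05}]' 40
cat > d.py <<'E'
# usage: d.py x y z yaw : remaining shift in tool axes to a tool-down pose (tool yaw = pin yaw)
from h import *; import sys
from rig import manip
s=manip.get_state(); q=s["ee_rot"]; T=R.from_quat([q[1],q[2],q[3],q[0]]).as_matrix()
x,y,z,yaw=map(float,sys.argv[1:5]); c,n=np.cos(np.radians(yaw)),np.sin(np.radians(yaw))
G=np.array([[-c,n,0],[-n,-c,0],[0,0,-1.]]); G=np.c_[[-c,-n,0],[-n,c,0],[0,0,-1]]
print("clock",s["clock"].round(2),"pos",s["position"].round(4),"toolx yaw",np.degrees(np.arctan2(-T[1,0],-T[0,0])).round(2),"tilt",np.degrees(T[:2,2]).round(2))
print("d tool mm",(T.T@(np.array([x,y,z])-s["position"])*1000).round(2),"rot deg",np.degrees(R.from_matrix(T.T@G).as_rotvec()).round(2),"F",s["contact_force"].round(2),"M",s["moment"].round(3),"w",s["width"].round(4),"grip",round(float(s["gripper_force"]),1))
E
python3 d.py .5108 .1661 .0265 -12.5
```

```text
invalid input
Traceback (most recent call last):
  File "d.py", line 7, in <module>
    print("clock",s["clock"].round(2),"pos",s["position"].round(4),"toolx yaw",np.degrees(np.arctan2(-T[1,0],-T[0,0])).round(2),"tilt",np.degrees(T[:2,2]).round(2))
                  ^^^^^^^^^^^^^^^^
AttributeError: 'float' object has no attribute 'round'
```

```bash
sed -i 's/s\["clock"\].round(2)/round(float(s["clock"]),2)/; s/s\["width"\].round(4)/round(float(s["width"]),4)/' d.py
python3 -m pendant '[{"dx":-0.033,"dy":-0.021,"dz":0,"rx":0,"ry":0,"rz":-0.4,"hand":0.05}]' 40; python3 -m pendant '[{"dx":-0.033,"dy":-0.021,"hand":0.05},{"dx":-0.033,"dy":-0.021}]'
python3 d.py .5108 .1661 .0265 -12.5
```

```text
clock: 0.18
position: [0.1531, 0.5362, 0.2305]
ee_rot: [-0.002, 0.107, 0.994, 0.002]
contact_force: [1.0, 0.7, 1.2]
width: 0.0754
gripper_force: 0.0
clock 0.18 pos [0.1531 0.5362 0.2305] toolx yaw -12.24 tilt [-0.18  0.2 ]
d tool mm [-428.83 -286.35  201.57] rot deg [ 0.15 -0.22  0.26] F [0.99 0.66 1.21] M [ 0.01  -0.026  0.022] w 0.0754 grip 0.0invalid input
```

```bash
python3 -m pendant '[{"dx":-0.034,"dy":-0.0225,"dz":0,"rx":0,"ry":0,"rz":0,"hand":0.05},{"dx":-0.034,"dy":-0.0225,"dz":0,"rx":0,"ry":0,"rz":0,"hand":0.05},{"dx":-0.034,"dy":-0.0225,"dz":0,"rx":0,"ry":0,"rz":0,"hand":0.05},{"dx":-0.034,"dy":-0.0225,"dz":0,"rx":0,"ry":0,"rz":0,"hand":0.05},{"dx":-0.034,"dy":-0.0225,"dz":0,"rx":0,"ry":0,"rz":0,"hand":0.05},{"dx":-0.034,"dy":-0.0225,"dz":0,"rx":0,"ry":0,"rz":0,"hand":0.05},{"dx":-0.034,"dy":-0.0225,"dz":0,"rx":0,"ry":0,"rz":0,"hand":0.05},{"dx":-0.034,"dy":-0.0225,"dz":0,"rx":0,"ry":0,"rz":0,"hand":0.05},{"dx":-0.034,"dy":-0.0225,"dz":0,"rx":0,"ry":0,"rz":0,"hand":0.05},{"dx":-0.034,"dy":-0.0225,"dz":0,"rx":0,"ry":0,"rz":0,"hand":0.05},{"dx":-0.034,"dy":-0.0225,"dz":0,"rx":0,"ry":0,"rz":0,"hand":0.05},{"dx":0,"dy":0,"dz":0,"rx":0,"ry":0,"rz":0,"hand":0.05}]' 40 >/dev/null
python3 d.py .5108 .1661 .0265 -12.5
```

```text
clock 1.18 pos [0.4728 0.2045 0.2308] toolx yaw -12.9 tilt [ 0.21 -0.21]
d tool mm [-44.68 -28.36 204.6 ] rot deg [-0.16  0.25 -0.4 ] F [-0.24  0.84 -0.09] M [-0.051  0.017  0.005] w 0.0501 grip 0.0
```

```bash
python3 -m pendant '[{"dx":-0.022,"dy":-0.014,"dz":0.02,"rx":0,"ry":0,"rz":0,"hand":0.05},{"dx":-0.022,"dy":-0.014,"dz":0.02,"rx":0,"ry":0,"rz":0,"hand":0.05},{"dx":0,"dy":0,"dz":0.035,"rx":0,"ry":0,"rz":0,"hand":0.05},{"dx":0,"dy":0,"dz":0.035,"rx":0,"ry":0,"rz":0,"hand":0.05},{"dx":0,"dy":0,"dz":0.025,"rx":0,"ry":0,"rz":0,"hand":0.05},{"dx":0,"dy":0,"dz":0,"rx":0,"ry":0,"rz":0,"hand":0.05},{"dx":0,"dy":0,"dz":0,"rx":0,"ry":0,"rz":0,"hand":0.05},{"dx":0,"dy":0,"dz":0,"rx":0,"ry":0,"rz":0,"hand":0.05}]' 40 >/dev/null
python3 d.py .5108 .1661 .0265 -12.5
```

```text
clock 1.85 pos [0.5055 0.1734 0.0976] toolx yaw -12.52 tilt [0.13 0.03]
d tool mm [-6.59 -6.01 71.07] rot deg [ 0.06  0.12 -0.02] F [ 0.19  0.38 -0.49] M [ 0.056  0.019 -0.045] w 0.0501 grip 0.0
```

Aligned; next I'll correct the offset, go down and check with both cameras before closing.

```bash
python3 -m pendant '[{"dx":-0.0066,"dy":-0.006,"dz":0,"rx":0,"ry":0,"rz":0,"hand":0.05},{"dx":0,"dy":0,"dz":0.025,"rx":0,"ry":0,"rz":0,"hand":0.05},{"dx":0,"dy":0,"dz":0.025,"rx":0,"ry":0,"rz":0,"hand":0.05},{"dx":0,"dy":0,"dz":0.015,"rx":0,"ry":0,"rz":0,"hand":0.05},{"dx":0,"dy":0,"dz":0.0055,"rx":0,"ry":0,"rz":0,"hand":0.05},{"dx":0,"dy":0,"dz":0,"rx":0,"ry":0,"rz":0,"hand":0.05},{"dx":0,"dy":0,"dz":0,"rx":0,"ry":0,"rz":0,"hand":0.05}]' 40 >/dev/null
python3 d.py .5108 .1661 .0265 -12.5
python3 - <<'E'
from h import *
from rig import manip
d=manip.get_image("side"); f=d["frame"][:,:,::-1]; t=manip.get_image("top")["frame"][:,:,::-1]
cv2.imwrite("pics/g1.png",np.hstack([cv2.resize(f[180:320,200:330],None,fx=3,fy=3),cv2.resize(t[200:340,140:250],None,fx=3,fy=3)]))
E
```

```text
clock 2.43 pos [0.511  0.1657 0.0272] toolx yaw -12.53 tilt [0.16 0.03]
d tool mm [0.28 0.32 0.65] rot deg [ 0.06  0.15 -0.03] F [-0.51  0.42  0.05] M [0.021 0.063 0.047] w 0.0496 grip 0.0
```

View pics/g1.png

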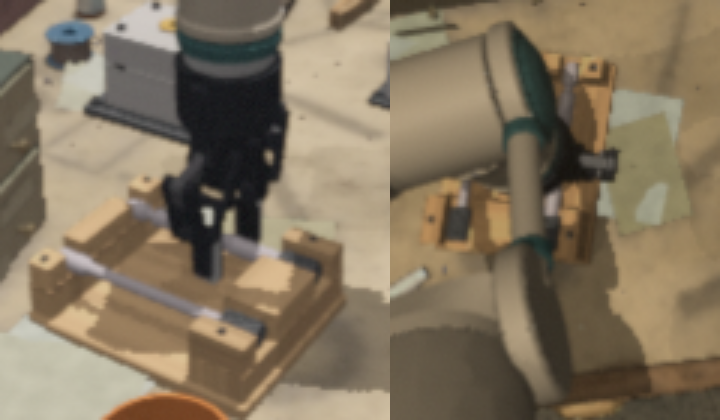

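The fingers straddle the far (core) pin, with the near finger tip at crop (207,275) between the two pins. Closing now.

```bash
python3 -m pendant '[{"dx":0,"dy":0,"dz":0,"rx":0,"ry":0,"rz":0,"hand":0},{"dx":0,"dy":0,"dz":0,"rx":0,"ry":0,"rz":0,"hand":0},{"dx":0,"dy":0,"dz":0,"rx":0,"ry":0,"rz":0,"hand":0},{"dx":0,"dy":0,"dz":0,"rx":0,"ry":0,"rz":0,"hand":0},{"dx":0,"dy":0,"dz":0,"rx":0,"ry":0,"rz":0,"hand":0},{"dx":0,"dy":0,"dz":0,"rx":0,"ry":0,"rz":0,"hand":0},{"dx":0,"dy":0,"dz":0,"rx":0,"ry":0,"rz":0,"hand":0}]' 40
python3 d.py .5108 .1661 .0265 -12.5
```

```text
clock: 3.12
position: [0.51, 0.1657, 0.0265]
ee_rot: [0.001, 0.109, 0.994, 0.0]
contact_force: [-1.1, -0.6, 5.6]
width: 0.0127
gripper_force: 38.9
clock 3.12 pos [0.51   0.1657 0.0265] toolx yaw -12.54 tilt [0.06 0.01]
d tool mm [-0.71  0.61  0.02] rot deg [ 0.02  0.06 -0.04] F [-1.13 -0.57  5.63] M [-0.13   0.131 -0.04 ] w 0.0127 grip 38.9
```

```bash
python3 -m pendant '[{"dx":0,"dy":0,"dz":-0.008,"rx":0,"ry":0,"rz":0,"hand":0},{"dx":0,"dy":0,"dz":-0.016,"rx":0,"ry":0,"rz":0,"hand":0},{"dx":0,"dy":0,"dz":-0.02,"rx":0,"ry":0,"rz":0,"hand":0},{"dx":0,"dy":0,"dz":-0.02,"rx":0,"ry":0,"rz":0,"hand":0},{"dx":0,"dy":0,"dz":-0.01,"rx":0,"ry":0,"rz":0,"hand":0},{"dx":0,"dy":0,"dz":0,"rx":0,"ry":0,"rz":0,"hand":0}]' 40
python3 -m pendant '[{"dx":0,"dy":-0.02,"dz":0,"rx":0,"ry":0,"rz":0,"hand":0},{"dx":0,"dy":-0.025,"dz":0,"rx":0,"ry":0,"rz":0,"hand":0},{"dx":0,"dy":-0.025,"dz":0,"rx":0,"ry":0,"rz":-0.5,"hand":0},{"dx":0,"dy":-0.025,"dz":0,"rx":0,"ry":0,"rz":-0.5,"hand":0},{"dx":0,"dy":-0.025,"dz":0,"rx":0,"ry":0,"rz":-0.5,"hand":0},{"dx":0,"dy":-0.025,"dz":0,"rx":0,"ry":0,"rz":0,"hand":0},{"dx":0,"dy":-0.025,"dz":0,"rx":0,"ry":0,"rz":0,"hand":0},{"dx":0,"dy":-0.02,"dz":0,"rx":0,"ry":0,"rz":0,"hand":0},{"dx":0,"dy":-0.015,"dz":0,"rx":0,"ry":0,"rz":0,"hand":0},{"dx":0,"dy":-0.008,"dz":0,"rx":0,"ry":0,"rz":0,"hand":0},{"dx":0,"dy":0,"dz":0,"rx":0,"ry":0,"rz":0,"hand":0},{"dx":0,"dy":0,"dz":0,"rx":0,"ry":0,"rz":0,"hand":0}]' 40 >/dev/null
python3 d.py .4607 -.0473 .0365 -11
```

```text
clock: 3.62
position: [0.5112, 0.166, 0.1021]
ee_rot: [0.002, 0.109, 0.994, 0.001]
contact_force: [0.7, 0.4, -1.6]
width: 0.0129
gripper_force: 39.1
clock 4.62 pos [ 0.466  -0.0426  0.0992] toolx yaw -11.1 tilt [-0.06  0.06]
d tool mm [ 4.21 -5.65 62.69] rot deg [ 0.05 -0.07 -0.1 ] F [ 0.84  1.03 -0.74] M [0.034 0.025 0.046] w 0.0128 grip 39.2
```

```bash
python3 -m pendant '[{"dx":0.0042,"dy":-0.0056,"dz":0.01,"rx":0,"ry":0,"rz":-0.1,"hand":0},{"dx":0,"dy":0,"dz":0.02,"rx":0,"ry":0,"rz":0,"hand":0},{"dx":0,"dy":0,"dz":0.02,"rx":0,"ry":0,"rz":0,"hand":0},{"dx":0,"dy":0,"dz":0.0125,"rx":0,"ry":0,"rz":0,"hand":0},{"dx":0,"dy":0,"dz":0,"rx":0,"ry":0,"rz":0,"hand":0},{"dx":0,"dy":0,"dz":0,"rx":0,"ry":0,"rz":0,"hand":0},{"dx":0,"dy":0,"dz":0,"rx":0,"ry":0,"rz":0,"hand":0}]' 40 >/dev/null
python3 d.py .4607 -.0473 .0365 -11
python3 - <<'E'
from h import *
from rig import manip
d={}
for n in("side","top"): d[n]=manip.get_image(n); pickle.dump(d[n],open(n+"1.pkl","wb"))
f=d["side"]["frame"][:,:,::-1]; t=d["top"]["frame"][:,:,::-1]
cv2.imwrite("pics/i1.png",np.hstack([cv2.resize(f[180:255,240:340],None,fx=4,fy=4,interpolation=cv2.INTER_CUBIC),cv2.resize(t[190:265,240:340],None,fx=4,fy=4,interpolation=cv2.INTER_CUBIC)]))
E
```

```text
clock 5.2 pos [ 0.4619 -0.0471  0.0378] toolx yaw -10.89 tilt [0.06 0.  ]
d tool mm [ 1.18 -0.44  1.3 ] rot deg [0.01 0.06 0.11] F [ 0.41 -0.39 -1.61] M [-0.035  0.003 -0.035] w 0.0128 grip 39.2
```

View pics/i1.png

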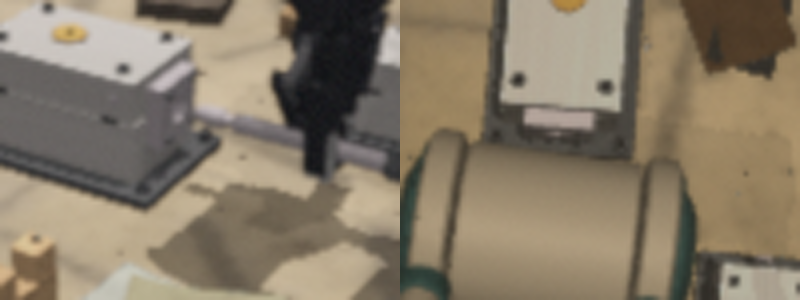

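The side view shows the nose at about (289.5,208), just in front of the hole, with the groove at (298,209.5) and the shaft running into the gripper. In the top view the arm hides the pin. I'll compare the pin's line in the side view with the model.

Run:
```python
from h import *
t,s=load("top1"),load("side1")
f=s["frame"].astype(int); S=cv2.cvtColor(s["frame"],cv2.COLOR_RGB2HSV)[...,1].astype(float)
o=[]
for x in list(range(289,314))+list(range(326,334)):
    c=208+(x-289.5)*(10/43); ys=np.arange(int(c)-6,int(c)+7); w=np.clip(60-S[ys,x],0,None); w[w<8]=0
    if x%3==0: print(x,int(c)-6,S[ys,x].astype(int).tolist(),f[ys,x].sum(1).tolist())
    if w.sum()>0:o.append([x,(w*ys).sum()/w.sum(),w.sum()/40])
print(np.round(o,1).tolist())
yaw=np.radians(-10.95); a=np.r_[np.cos(yaw),np.sin(yaw),0]
G=np.array([.4619,-.0471,.0565]); 
for x in(.0957,.0707,.05,.03,-.03,-.044): print(x,proj(s,G+x*a).round(2))
my=np.radians(-11); n=np.r_[np.cos(my),np.sin(my),0]
M=np.array([.5694,-.0684,.055]);print("mouth",proj(s,M))
l=np.r_[-n[1],n[0],0]
# plate corners of the face, side view & top view
Q=[M+l*b*.023+np.r_[0,0,c*.023] for b in(1,-1) for c in(1,-1)]
print("plate proj side",proj(s,Q).round(1).tolist(),"top",proj(t,Q).round(1).tolist())
```

```text
291 202 [55, 56, 52, 47, 26, 14, 13, 16, 27, 44, 32, 0, 10] [554, 555, 557, 561, 565, 537, 461, 362, 315, 318, 250, 195, 148]
294 203 [54, 54, 52, 39, 14, 13, 14, 15, 30, 52, 51, 24, 25] [560, 560, 563, 570, 570, 533, 439, 339, 308, 371, 384, 301, 234]
297 203 [56, 56, 56, 55, 49, 31, 14, 13, 32, 52, 55, 57, 57] [549, 550, 550, 544, 530, 531, 511, 392, 333, 387, 415, 444, 470]
300 204 [58, 58, 56, 54, 44, 16, 14, 13, 15, 41, 57, 59, 58] [521, 524, 526, 512, 468, 412, 384, 338, 296, 325, 398, 428, 462]
303 205 [57, 57, 58, 53, 32, 15, 14, 16, 19, 47, 55, 60, 61] [520, 523, 518, 499, 440, 399, 378, 328, 300, 341, 412, 422, 438]
306 205 [58, 58, 57, 58, 55, 31, 14, 16, 17, 20, 49, 58, 62] [508, 515, 517, 511, 478, 391, 360, 333, 309, 295, 343, 400, 407]
309 206 [67, 63, 61, 59, 55, 23, 15, 16, 13, 30, 55, 59, 59] [343, 428, 459, 485, 467, 376, 354, 322, 295, 309, 375, 414, 415]
312 207 [19, 31, 11, 15, 14, 14, 11, 16, 15, 36, 54, 58, 59] [78, 69, 71, 102, 154, 271, 342, 315, 295, 318, 394, 417, 407]
327 210 [3, 4, 4, 3, 3, 11, 14, 13, 17, 14, 40, 57, 60] [250, 202, 203, 217, 244, 281, 3
[... 615 characters left out ...]
5.4], [305.0, 212.1, 5.4], [306.0, 212.2, 5.3], [307.0, 212.5, 5.4], [308.0, 212.7, 5.3], [309.0, 212.9, 5.1], [310.0, 213.2, 5.5], [311.0, 212.1, 7.4], [312.0, 211.4, 10.4], [313.0, 212.0, 9.4], [326.0, 214.6, 13.3], [327.0, 214.4, 13.4], [328.0, 214.7, 13.6], [329.0, 215.4, 12.5], [330.0, 215.6, 12.6], [331.0, 215.7, 13.2], [332.0, 215.8, 13.0], [333.0, 216.6, 12.2]]
0.0957 [[289.51 207.19]]
0.0707 [[297.6  209.41]]
0.05 [[304.43 211.28]]
0.03 [[311.14 213.12]]
-0.03 [[331.98 218.83]]
-0.044 [[337.  220.2]]
mouth [[285.17075789 206.39079106]]
plate proj side [[281.0, 202.2], [280.9, 217.2], [289.4, 195.7], [289.1, 210.4]] top [[270.6, 221.0], [270.9, 224.1], [287.9, 222.3], [287.4, 225.3]]
```

```bash
python3 -m pendant '[{"dx":-0.005,"dy":-0.0004,"dz":0.001,"rx":0,"ry":0,"rz":0.1,"hand":0},{"dx":-0.006,"dy":0,"dz":0,"rx":0,"ry":0,"rz":0,"hand":0},{"dx":0,"dy":0,"dz":0,"rx":0,"ry":0,"rz":0,"hand":0},{"dx":0,"dy":0,"dz":0,"rx":0,"ry":0,"rz":0,"hand":0},{"dx":0,"dy":0,"dz":0,"rx":0,"ry":0,"rz":0,"hand":0}]' 40 >/dev/null
python3 d.py .4755 -.0502 .0367 -11
python3 -m pendant '[{"dx":-0.002,"dy":0,"dz":0,"rx":0,"ry":0,"rz":0,"hand":0},{"dx":-0.002,"dy":0,"dz":0,"rx":0,"ry":0,"rz":0,"hand":0},{"dx":0,"dy":0,"dz":0,"rx":0,"ry":0,"rz":0,"hand":0},{"dx":0,"dy":0,"dz":0,"rx":0,"ry":0,"rz":0,"hand":0}]' 40 >/dev/null
python3 d.py .4755 -.0502 .0367 -11
```

```text
clock 5.72 pos [ 0.4719 -0.0502  0.0363] toolx yaw -11.04 tilt [-0.01  0.01]
d tool mm [-3.51  0.65 -0.37] rot deg [ 0.01 -0.01 -0.04] F [ 0.66  0.22 -1.06] M [0.03  0.056 0.038] w 0.0127 grip 39.2
clock 6.05 pos [ 0.476  -0.0509  0.0363] toolx yaw -11.04 tilt [0.01 0.  ]
d tool mm [ 0.59  0.61 -0.41] rot deg [ 0.01  0.01 -0.04] F [-0.24  0.31 -1.76] M [-0.042  0.032  0.013] w 0.0126 grip 39.2
```

```bash
python3 -m pendant '[{"dx":-0.0015,"dy":0.0005,"dz":-0.0002,"rx":0,"ry":0,"rz":0,"hand":0},{"dx":-0.0015,"dy":0,"dz":0,"rx":0,"ry":0,"rz":0,"hand":0},{"dx":0,"dy":0,"dz":0,"rx":0,"ry":0,"rz":0,"hand":0},{"dx":0,"dy":0,"dz":0,"rx":0,"ry":0,"rz":0,"hand":0}]' 40 >/dev/null
python3 d.py .4755 -.0502 .0367 -11
python3 -m pendant '[{"dx":-0.0015,"dy":0,"dz":0,"rx":0,"ry":0,"rz":0,"hand":0},{"dx":-0.0015,"dy":0,"dz":0,"rx":0,"ry":0,"rz":0,"hand":0},{"dx":0,"dy":0,"dz":0,"rx":0,"ry":0,"rz":0,"hand":0},{"dx":0,"dy":0,"dz":0,"rx":0,"ry":0,"rz":0,"hand":0}]' 40 >/dev/null
python3 d.py .4755 -.0502 .0367 -11
```

```text
clock 6.38 pos [ 0.479  -0.051   0.0365] toolx yaw -11.04 tilt [0.01 0.  ]
d tool mm [ 3.57  0.07 -0.19] rot deg [ 0.01  0.01 -0.04] F [ 0.65  0.18 -1.77] M [ 0.042 -0.033 -0.027] w 0.0129 grip 39.2
clock 6.72 pos [ 0.482  -0.0516  0.0365] toolx yaw -11.04 tilt [0.01 0.  ]
d tool mm [ 6.59  0.11 -0.21] rot deg [ 0.    0.01 -0.04] F [-0.79  0.79 -0.95] M [0.013 0.043 0.004] w 0.0125 grip 39.2
```

```bash
python3 -m pendant '[{"dx":-0.0015,"dy":0,"dz":0,"rx":0,"ry":0,"rz":0,"hand":0},{"dx":-0.0015,"dy":0,"dz":0,"rx":0,"ry":0,"rz":0,"hand":0},{"dx":0,"dy":0,"dz":0,"rx":0,"ry":0,"rz":0,"hand":0},{"dx":0,"dy":0,"dz":0,"rx":0,"ry":0,"rz":0,"hand":0}]' 40 >/dev/null
python3 d.py .4755 -.0502 .0367 -11
python3 -m pendant '[{"dx":-0.0015,"dy":0,"dz":0,"rx":0,"ry":0,"rz":0,"hand":0},{"dx":-0.0015,"dy":0,"dz":0,"rx":0,"ry":0,"rz":0,"hand":0},{"dx":0,"dy":0,"dz":0,"rx":0,"ry":0,"rz":0,"hand":0},{"dx":0,"dy":0,"dz":0,"rx":0,"ry":0,"rz":0,"hand":0}]' 40 >/dev/null
python3 d.py .4755 -.0502 .0367 -11
```

```text
clock 7.05 pos [ 0.4849 -0.0521  0.0365] toolx yaw -11.04 tilt [0.01 0.  ]
d tool mm [ 9.61  0.09 -0.21] rot deg [ 0.01  0.01 -0.04] F [ 0.2   0.   -0.58] M [-0.017 -0.024 -0.003] w 0.0129 grip 39.2
clock 7.38 pos [ 0.4879 -0.0527  0.0365] toolx yaw -11.04 tilt [0.01 0.  ]
d tool mm [12.62  0.1  -0.2 ] rot deg [ 0.    0.01 -0.04] F [ 0.23  0.24 -1.67] M [-0.03  -0.015 -0.008] w 0.0124 grip 39.2
```

```bash
python3 -m pendant '[{"dx":-0.002,"dy":0,"dz":0,"rx":0,"ry":0,"rz":0,"hand":0},{"dx":-0.002,"dy":0,"dz":0,"rx":0,"ry":0,"rz":0,"hand":0},{"dx":-0.002,"dy":0,"dz":0,"rx":0,"ry":0,"rz":0,"hand":0},{"dx":0,"dy":0,"dz":0,"rx":0,"ry":0,"rz":0,"hand":0},{"dx":0,"dy":0,"dz":0,"rx":0,"ry":0,"rz":0,"hand":0}]' 40 >/dev/null
python3 d.py .4755 -.0502 .0367 -11
python3 -m pendant '[{"dx":-0.002,"dy":0,"dz":0,"rx":0,"ry":0,"rz":0,"hand":0},{"dx":-0.002,"dy":0,"dz":0,"rx":0,"ry":0,"rz":0,"hand":0},{"dx":-0.002,"dy":0,"dz":0,"rx":0,"ry":0,"rz":0,"hand":0},{"dx":0,"dy":0,"dz":0,"rx":0,"ry":0,"rz":0,"hand":0},{"dx":0,"dy":0,"dz":0,"rx":0,"ry":0,"rz":0,"hand":0}]' 40 >/dev/null
python3 d.py .4755 -.0502 .0367 -11
```

```text
clock 7.8 pos [ 0.4938 -0.0539  0.0365] toolx yaw -11.04 tilt [0. 0.]
d tool mm [18.63  0.09 -0.23] rot deg [ 0.    0.   -0.04] F [ 0.06 -0.69 -1.48] M [0.004 0.084 0.016] w 0.0129 grip 39.2
clock 8.22 pos [ 0.4996 -0.055   0.0365] toolx yaw -11.04 tilt [0. 0.]
d tool mm [24.62  0.12 -0.23] rot deg [ 0.01  0.   -0.04] F [-0.31 -0.43 -0.6 ] M [-0.028  0.016 -0.034] w 0.0129 grip 39.2
```

```bash
python3 -m pendant '[{"dx":-0.0025,"dy":0,"dz":0,"rx":0,"ry":0,"rz":0,"hand":0},{"dx":-0.0025,"dy":0,"dz":0,"rx":0,"ry":0,"rz":0,"hand":0},{"dx":-0.0025,"dy":0,"dz":0,"rx":0,"ry":0,"rz":0,"hand":0},{"dx":-0.0025,"dy":0,"dz":0,"rx":0,"ry":0,"rz":0,"hand":0},{"dx":0,"dy":0,"dz":0,"rx":0,"ry":0,"rz":0,"hand":0},{"dx":0,"dy":0,"dz":0,"rx":0,"ry":0,"rz":0,"hand":0}]' 40 >/dev/null
python3 d.py .4755 -.0502 .0367 -11
python3 -m pendant '[{"dx":-0.0025,"dy":0,"dz":0,"rx":0,"ry":0,"rz":0,"hand":0},{"dx":-0.0025,"dy":0,"dz":0,"rx":0,"ry":0,"rz":0,"hand":0},{"dx":-0.0025,"dy":0,"dz":0,"rx":0,"ry":0,"rz":0,"hand":0},{"dx":-0.0025,"dy":0,"dz":0,"rx":0,"ry":0,"rz":0,"hand":0},{"dx":0,"dy":0,"dz":0,"rx":0,"ry":0,"rz":0,"hand":0},{"dx":0,"dy":0,"dz":0,"rx":0,"ry":0,"rz":0,"hand":0}]' 40 >/dev/null
python3 d.py .4755 -.0502 .0367 -11
python3 - <<'E'
from h import *
from rig import manip
d=manip.get_image("side"); pickle.dump(d,open("side2.pkl","wb")); f=d["frame"][:,:,::-1]
cv2.imwrite("pics/i2.png",cv2.resize(f[180:255,240:340],None,fx=6,fy=6,interpolation=cv2.INTER_CUBIC))
E
```

```text
clock 8.72 pos [ 0.5095 -0.0569  0.0364] toolx yaw -11.04 tilt [-0.  0.]
d tool mm [34.63  0.11 -0.26] rot deg [ 0.   -0.   -0.04] F [ 0.51  0.11 -0.37] M [-0.012 -0.019  0.037] w 0.0127 grip 39.2
clock 9.22 pos [ 0.5193 -0.0588  0.0365] toolx yaw -11.04 tilt [0. 0.]
d tool mm [44.63  0.1  -0.24] rot deg [ 0.    0.   -0.04] F [ 0.46 -0.16 -1.22] M [-0.033  0.018 -0.009] w 0.013 grip 39.2
```

View pics/i2.png

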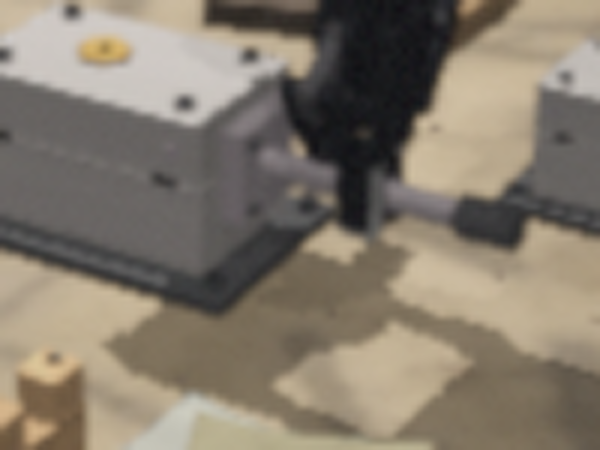

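The shaft enters the hole at about (283.7,206.3), and the dark head's front edge is at (315.8,214.7). Next I'll check the depth and let go.

```bash
python3 - <<'E'
from h import *
s=load("side2");my=np.radians(-11); n=np.r_[np.cos(my),np.sin(my),0];M=np.array([.5694,-.0684,.055])
for D in(.035,.04,.045,.05,.055): print(D,proj(s,M-(.14-D)*n).round(1),proj(s,M-(.17-D)*n).round(1))
E
python3 -m pendant '[{"dx":0,"dy":0,"dz":0,"rx":0,"ry":0,"rz":0,"hand":0.045},{"dx":0,"dy":0,"dz":0,"rx":0,"ry":0,"rz":0,"hand":0.045},{"dx":0,"dy":0,"dz":0,"rx":0,"ry":0,"rz":0,"hand":0.045},{"dx":0,"dy":0,"dz":0,"rx":0,"ry":0,"rz":0,"hand":0.045},{"dx":0,"dy":0,"dz":0,"rx":0,"ry":0,"rz":0,"hand":0.045},{"dx":0,"dy":0,"dz":0,"rx":0,"ry":0,"rz":0,"hand":0.045},{"dx":0,"dy":0,"dz":0,"rx":0,"ry":0,"rz":0,"hand":0.045},{"dx":0,"dy":0,"dz":0,"rx":0,"ry":0,"rz":0,"hand":0.045},{"dx":0,"dy":0,"dz":0,"rx":0,"ry":0,"rz":0,"hand":0.045}]' 25
python3 - <<'E'
from h import *
from rig import manip
d=manip.get_image("side"); pickle.dump(d,open("side3.pkl","wb"))
a=load("side2")["frame"].astype(int)
for n in("side2","side3"):
    f=load(n)["frame"].astype(int).sum(2)
    for x in(308,312,318,322): print(n,x,f[204:226,x].tolist())
    print(n,"row216",f[216,300:332].tolist())
E
```

```text
0.035 [[319.9 215.9]] [[330.4 218.8]]
0.04 [[318.1 215.5]] [[328.6 218.3]]
0.045 [[316.4 215. ]] [[326.8 217.9]]
0.05 [[314.7 214.5]] [[325.1 217.4]]
0.055 [[313.  214.1]] [[323.3 216.9]]
clock: 10.02
position: [0.5191, -0.0588, 0.0365]
ee_rot: [-0.0, 0.096, 0.995, 0.0]
contact_force: [0.4, -0.1, 0.6]
width: 0.0448
gripper_force: 0.0
side2 308 [449, 502, 534, 540, 543, 541, 506, 421, 388, 356, 318, 313, 368, 409, 419, 438, 470, 457, 419, 488, 538, 543]
side2 312 [539, 540, 539, 543, 544, 547, 549, 512, 427, 395, 363, 323, 297, 351, 413, 419, 435, 468, 510, 533, 547, 549]
side2 318 [510, 517, 523, 516, 496, 499, 507, 476, 363, 206, 185, 184, 178, 163, 148, 191, 304, 395, 423, 456, 493, 524]
side2 322 [497, 496, 494, 491, 494, 503, 507, 494, 424, 260, 182, 190, 184, 174, 164, 153, 195, 332, 427, 421, 430, 442]
side2 row216 [95, 194, 261, 233, 185, 210, 294, 361, 368, 343, 328, 303, 297, 297, 273, 212, 177, 176, 178, 177, 181, 188, 184, 170, 166, 160, 146, 190, 287, 299, 221, 192]
side3 308 [96, 105, 96, 100, 109, 118, 131, 172, 285, 389, 392, 350, 309, 303, 365, 426, 423, 349, 360, 441, 535, 547]
side3 312 [538, 540, 542, 543, 543, 552, 554, 545, 530, 494, 417, 396, 369, 323, 295, 344, 425, 468, 509, 535, 545, 549]
side3 318 [511, 517, 524, 519, 506, 499, 507, 513, 504, 478, 406, 232, 179, 181, 171, 164, 154, 159, 289, 431, 488, 528]
side3 322 [497, 499, 496, 490, 495, 502, 507, 493, 447, 377, 380, 372, 243, 173, 172, 179, 177, 164, 166, 243, 372, 437]
side3 row216 [257, 320, 373, 353, 330, 298, 293, 303, 309, 322, 335, 347, 369, 384, 387, 347, 254, 210, 179, 175, 199, 215, 243, 311, 357, 390, 394, 347, 347, 308, 222, 201]
```

Depth is about 46 mm and the pin is released. The head has sagged about 7 mm (4°). I'll slide back along the pin to the head, match the sag, grip lightly and level it.

```bash
python3 -m pendant '[{"dx":0.008,"dy":0,"dz":0,"rx":0,"ry":0,"rz":0,"hand":0.045},{"dx":0.012,"dy":0,"dz":0,"rx":0,"ry":0,"rz":0,"hand":0.045},{"dx":0.015,"dy":0,"dz":0.002,"rx":0,"ry":0,"rz":0,"hand":0.045},{"dx":0.015,"dy":0,"dz":0.003,"rx":0,"ry":-2,"rz":0,"hand":0.045},{"dx":0.01,"dy":0,"dz":0.001,"rx":0,"ry":-2,"rz":0,"hand":0.045},{"dx":0,"dy":0,"dz":0,"rx":0,"ry":0,"rz":0,"hand":0.045},{"dx":0,"dy":0,"dz":0,"rx":0,"ry":0,"rz":0,"hand":0.045},{"dx":0,"dy":0,"dz":0,"rx":0,"ry":0,"rz":0,"hand":0.045}]' 25 >/dev/null
python3 d.py .4604 -.0474 .0300 -11
python3 - <<'E'
from h import *
from rig import manip
d=manip.get_image("side"); pickle.dump(d,open("side4.pkl","wb")); f=d["frame"][:,:,::-1]
cv2.imwrite("pics/i4.png",cv2.resize(f[180:255,240:340],None,fx=6,fy=6,interpolation=cv2.INTER_CUBIC))
E
```

```text
clock 10.73 pos [ 0.4618 -0.0478  0.0307] toolx yaw -11.04 tilt [ 4.04 -0.79]
d tool mm [1.53 0.08 0.6 ] rot deg [-0.01  4.13 -0.04] F [ 0.93 -0.82 -0.32] M [-0.019  0.01  -0.047] w 0.0453 grip 0.0
```

View pics/i4.png

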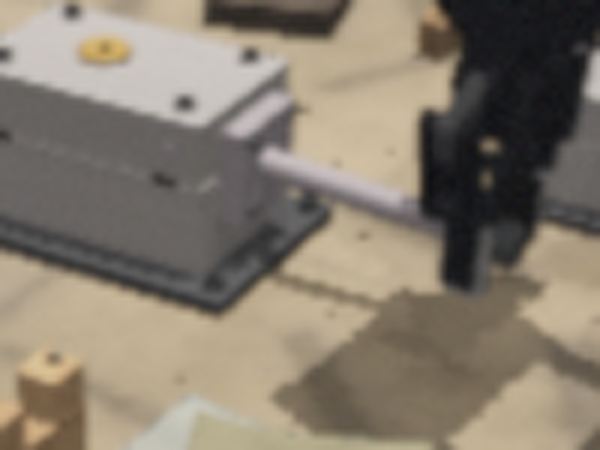

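The fingers straddle the dark head: near finger at crop (465,250), head end at (510,245). Closing on it.

```bash
python3 -m pendant '[{"dx":0,"dy":0,"dz":0,"rx":0,"ry":0,"rz":0,"hand":0},{"dx":0,"dy":0,"dz":0,"rx":0,"ry":0,"rz":0,"hand":0},{"dx":0,"dy":0,"dz":0,"rx":0,"ry":0,"rz":0,"hand":0},{"dx":0,"dy":0,"dz":0,"rx":0,"ry":0,"rz":0,"hand":0},{"dx":0,"dy":0,"dz":0,"rx":0,"ry":0,"rz":0,"hand":0},{"dx":0,"dy":0,"dz":0,"rx":0,"ry":0,"rz":0,"hand":0}]' 25 >/dev/null
python3 d.py .4604 -.0474 .0370 -11
python3 -m pendant '[{"dx":0,"dy":0,"dz":-0.0016,"rx":0,"ry":1,"rz":0,"hand":0},{"dx":0,"dy":0,"dz":-0.0016,"rx":0,"ry":1,"rz":0,"hand":0},{"dx":0,"dy":0,"dz":-0.0016,"rx":0,"ry":1,"rz":0,"hand":0},{"dx":0,"dy":0,"dz":-0.001,"rx":0,"ry":1,"rz":0,"hand":0},{"dx":0,"dy":0,"dz":0,"rx":0,"ry":0,"rz":0,"hand":0},{"dx":0,"dy":0,"dz":0,"rx":0,"ry":0,"rz":0,"hand":0}]' 25 >/dev/null
python3 d.py .4604 -.0474 .0370 -11
```

```text
clock 11.28 pos [ 0.4615 -0.0476  0.0304] toolx yaw -11.04 tilt [ 4.05 -0.79]
d tool mm [ 0.61  0.01 -6.64] rot deg [-0.    4.12 -0.04] F [ 1.95  0.46 -0.72] M [-0.01  -0.313  0.009] w 0.0189 grip 24.8
clock 11.78 pos [ 0.4601 -0.0473  0.0359] toolx yaw -11.03 tilt [ 0.02 -0.  ]
d tool mm [-0.34 -0.04 -1.13] rot deg [ 0.    0.02 -0.03] F [0.46 0.09 1.2 ] M [-0.027 -0.224 -0.005] w 0.0192 grip 24.9
```

Run:
```python
from h import *
from rig import manip
d=manip.get_image("side"); pickle.dump(d,open("side5.pkl","wb"))
my=np.radians(-11); n=np.r_[np.cos(my),np.sin(my),0];M=np.array([.5694,-.0684,.055])
print("ideal line",[proj(d,M-k*n).round(1)[0].tolist() for k in(.0,.02,.04,.06,.08)])
for nm in("side2","side4","side5"):
    S=cv2.cvtColor(load(nm)["frame"],cv2.COLOR_RGB2HSV)[...,1].astype(float); o=[]
    for x in range(287,308,2):
        c=206.4+(x-285.2)*.28; ys=np.arange(int(c)-3,int(c)+8); w=np.clip(48-S[ys,x],0,None); w[w<6]=0
        o.append((x,round((w*ys).sum()/max(w.sum(),1),1),round(w.sum()/34,1)))
    print(nm,o)
```

```text
ideal line [[285.2, 206.4], [291.5, 208.1], [298.0, 209.9], [304.6, 211.7], [311.3, 213.6]]
side2 [(287, np.float64(208.0), np.float64(10.5)), (289, np.float64(210.0), np.float64(6.7)), (291, np.float64(210.6), np.float64(9.9)), (293, np.float64(209.7), np.float64(9.2)), (295, np.float64(209.4), np.float64(7.1)), (297, np.float64(212.0), np.float64(7.3)), (299, np.float64(211.3), np.float64(5.2)), (301, np.float64(212.2), np.float64(13.9)), (303, np.float64(212.2), np.float64(11.7)), (305, np.float64(211.6), np.float64(7.9)), (307, np.float64(212.8), np.float64(4.4))]
side4 [(287, np.float64(207.9), np.float64(10.8)), (289, np.float64(209.9), np.float64(7.9)), (291, np.float64(211.0), np.float64(10.1)), (293, np.float64(211.2), np.float64(8.1)), (295, np.float64(210.3), np.float64(5.2)), (297, np.float64(210.6), np.float64(4.9)), (299, np.float64(211.4), np.float64(5.0)), (301, np.float64(212.0), np.float64(4.7)), (303, np.float64(212.8), np.float64(5.3)), (305, np.float64(213.5), np.float64(5.1)), (307, np.float64(214.2), np.float64(4.4))]
side5 [(287, np.float64(208.0), np.float64(10.4)), (289, np.float64(209.7), np.float64(7.5)), (291, np.float64(211.0), np.float64(10.2)), (293, np.float64(211.0), np.float64(7.9)), (295, np.float64(209.4), np.float64(4.9)), (297, np.float64(210.0), np.float64(4.6)), (299, np.float64(210.7), np.float64(4.6)), (301, np.float64(211.3), np.float64(4.0)), (303, np.float64(212.0), np.float64(4.3)), (305, np.float64(212.6), np.float64(4.1)), (307, np.float64(213.2), np.float64(4.4))]
```

```bash
cat > f.py <<'E'
import numpy as np
from rig import manip
s=manip.get_state(); n=np.array([.9816,-.1908,0]); l=np.array([.1908,.9816,0]); F=s["contact_force"]; p=s["position"]
print("t %.2f depthTCP %.1f lat %.2f z %.1f | axial %.1f lat %.1f z %.1f My %.2f w %.4f g %.1f"%(s["clock"],((p-[.5694,-.0684,0])@n)*1e3,((p-[.5694,-.0684,0])@l)*1e3,p[2]*1e3,F@n,F@l,F[2],s["moment"]@l,s["width"],s["gripper_force"]))
E
python3 -m pendant '[{"dx":0,"dy":0,"dz":-0.001,"rx":0,"ry":0.4,"rz":0,"hand":0},{"dx":0,"dy":0,"dz":-0.0008,"rx":0,"ry":0.4,"rz":0,"hand":0},{"dx":0,"dy":0,"dz":0,"rx":0,"ry":0,"rz":0,"hand":0},{"dx":0,"dy":0,"dz":0,"rx":0,"ry":0,"rz":0,"hand":0}]' 25 >/dev/null; python3 f.py
python3 -m pendant '[{"dx":-0.002,"dy":0,"dz":0,"rx":0,"ry":0,"rz":0,"hand":0},{"dx":-0.002,"dy":0,"dz":0,"rx":0,"ry":0,"rz":0,"hand":0},{"dx":0,"dy":0,"dz":0,"rx":0,"ry":0,"rz":0,"hand":0},{"dx":0,"dy":0,"dz":0,"rx":0,"ry":0,"rz":0,"hand":0}]' 25 >/dev/null; python3 f.py
python3 -m pendant '[{"dx":-0.002,"dy":0,"dz":0,"rx":0,"ry":0,"rz":0,"hand":0},{"dx":-0.002,"dy":0,"dz":0,"rx":0,"ry":0,"rz":0,"hand":0},{"dx":0,"dy":0,"dz":0,"rx":0,"ry":0,"rz":0,"hand":0},{"dx":0,"dy":0,"dz":0,"rx":0,"ry":0,"rz":0,"hand":0}]' 25 >/dev/null; python3 f.py
python3 - <<'E'
from h import *
from rig import manip
d=manip.get_image("side")
S=cv2.cvtColor(d["frame"],cv2.COLOR_RGB2HSV)[...,1].astype(float); o=[]
for x in range(295,308,2):
    c=206.4+(x-285.2)*.28; ys=np.arange(int(c)-3,int(c)+8); w=np.clip(48-S[ys,x],0,None); w[w<6]=0
    o.append((x,round(float((w*ys).sum()/max(w.sum(),1)),1),round(float(w.sum()/34),1)))
print(o)
E
```

```text
t 12.17 depthTCP -111.6 lat -0.13 z 37.7 | axial -0.0 lat -0.8 z -0.2 My -0.20 w 0.0191 g 24.9
t 12.50 depthTCP -107.0 lat -0.13 z 37.7 | axial 0.8 lat 0.0 z -0.3 My -0.17 w 0.0189 g 24.9
t 12.83 depthTCP -102.9 lat -0.16 z 37.7 | axial -0.2 lat -0.4 z 0.4 My -0.23 w 0.0191 g 24.9
[(295, 209.5, 4.4), (297, 210.0, 4.4), (299, 210.5, 4.1), (301, 211.2, 4.4), (303, 211.8, 4.1), (305, 212.3, 3.8), (307, 212.8, 4.2)]
```

Pin level, no drag. Pushing on in steps.

```bash
python3 -m pendant '[{"dx":-0.002,"dy":0,"dz":0,"rx":0,"ry":0,"rz":0,"hand":0},{"dx":-0.002,"dy":0,"dz":0,"rx":0,"ry":0,"rz":0,"hand":0},{"dx":0,"dy":0,"dz":0,"rx":0,"ry":0,"rz":0,"hand":0},{"dx":0,"dy":0,"dz":0,"rx":0,"ry":0,"rz":0,"hand":0}]' 25 >/dev/null; python3 f.py
python3 -m pendant '[{"dx":-0.002,"dy":0,"dz":0,"rx":0,"ry":0,"rz":0,"hand":0},{"dx":-0.002,"dy":0,"dz":0,"rx":0,"ry":0,"rz":0,"hand":0},{"dx":0,"dy":0,"dz":0,"rx":0,"ry":0,"rz":0,"hand":0},{"dx":0,"dy":0,"dz":0,"rx":0,"ry":0,"rz":0,"hand":0}]' 25 >/dev/null; python3 f.py
python3 -m pendant '[{"dx":-0.002,"dy":0,"dz":0,"rx":0,"ry":0,"rz":0,"hand":0},{"dx":-0.002,"dy":0,"dz":0,"rx":0,"ry":0,"rz":0,"hand":0},{"dx":0,"dy":0,"dz":0,"rx":0,"ry":0,"rz":0,"hand":0},{"dx":0,"dy":0,"dz":0,"rx":0,"ry":0,"rz":0,"hand":0}]' 25 >/dev/null; python3 f.py
python3 -m pendant '[{"dx":-0.002,"dy":0,"dz":0,"rx":0,"ry":0,"rz":0,"hand":0},{"dx":-0.002,"dy":0,"dz":0,"rx":0,"ry":0,"rz":0,"hand":0},{"dx":0,"dy":0,"dz":0,"rx":0,"ry":0,"rz":0,"hand":0},{"dx":0,"dy":0,"dz":0,"rx":0,"ry":0,"rz":0,"hand":0}]' 25 >/dev/null; python3 f.py
python3 -m pendant '[{"dx":-0.002,"dy":0,"dz":0,"rx":0,"ry":0,"rz":0,"hand":0},{"dx":-0.002,"dy":0,"dz":0,"rx":0,"ry":0,"rz":0,"hand":0},{"dx":0,"dy":0,"dz":0,"rx":0,"ry":0,"rz":0,"hand":0},{"dx":0,"dy":0,"dz":0,"rx":0,"ry":0,"rz":0,"hand":0}]' 25 >/dev/null; python3 f.py
```

```text
t 13.22 depthTCP -99.0 lat -0.17 z 37.6 | axial -0.3 lat 0.2 z 0.9 My -0.22 w 0.0188 g 24.9
t 13.55 depthTCP -94.9 lat -0.16 z 37.5 | axial -0.8 lat -0.3 z 1.3 My -0.23 w 0.0192 g 24.9
t 13.88 depthTCP -90.9 lat -0.16 z 37.5 | axial -0.5 lat -0.1 z 1.0 My -0.20 w 0.0190 g 24.9
t 14.22 depthTCP -86.9 lat -0.20 z 37.4 | axial -0.1 lat -0.2 z 0.5 My -0.24 w 0.0192 g 24.9
t 14.55 depthTCP -82.9 lat -0.19 z 37.4 | axial 0.3 lat 0.1 z 0.2 My -0.21 w 0.0193 g 24.9
```

```bash
echo 'import sys; sys.exit(1 if F@n < -float(sys.argv[1]) else 0)' >> f.py
python3 -m pendant '[{"dx":-0.002,"dy":0,"dz":0,"rx":0,"ry":0,"rz":0,"hand":0},{"dx":-0.001,"dy":0,"dz":0,"rx":0,"ry":0,"rz":0,"hand":0},{"dx":0,"dy":0,"dz":0,"rx":0,"ry":0,"rz":0,"hand":0}]' 25 >/dev/null; python3 f.py 1.4 || exit
python3 -m pendant '[{"dx":-0.002,"dy":0,"dz":0,"rx":0,"ry":0,"rz":0,"hand":0},{"dx":-0.001,"dy":0,"dz":0,"rx":0,"ry":0,"rz":0,"hand":0},{"dx":0,"dy":0,"dz":0,"rx":0,"ry":0,"rz":0,"hand":0}]' 25 >/dev/null; python3 f.py 1.4 || exit
python3 -m pendant '[{"dx":-0.002,"dy":0,"dz":0,"rx":0,"ry":0,"rz":0,"hand":0},{"dx":-0.001,"dy":0,"dz":0,"rx":0,"ry":0,"rz":0,"hand":0},{"dx":0,"dy":0,"dz":0,"rx":0,"ry":0,"rz":0,"hand":0}]' 25 >/dev/null; python3 f.py 1.4 || exit
python3 -m pendant '[{"dx":-0.002,"dy":0,"dz":0,"rx":0,"ry":0,"rz":0,"hand":0},{"dx":-0.001,"dy":0,"dz":0,"rx":0,"ry":0,"rz":0,"hand":0},{"dx":0,"dy":0,"dz":0,"rx":0,"ry":0,"rz":0,"hand":0}]' 25 >/dev/null; python3 f.py 1.4 || exit
python3 -m pendant '[{"dx":-0.002,"dy":0,"dz":0,"rx":0,"ry":0,"rz":0,"hand":0},{"dx":-0.001,"dy":0,"dz":0,"rx":0,"ry":0,"rz":0,"hand":0},{"dx":0,"dy":0,"dz":0,"rx":0,"ry":0,"rz":0,"hand":0}]' 25 >/dev/null; python3 f.py 1.4 || exit
python3 -m pendant '[{"dx":-0.002,"dy":0,"dz":0,"rx":0,"ry":0,"rz":0,"hand":0},{"dx":-0.001,"dy":0,"dz":0,"rx":0,"ry":0,"rz":0,"hand":0},{"dx":0,"dy":0,"dz":0,"rx":0,"ry":0,"rz":0,"hand":0}]' 25 >/dev/null; python3 f.py 1.4 || exit
```

```text
t 14.80 depthTCP -80.2 lat -0.17 z 37.3 | axial 0.0 lat 0.0 z 1.2 My -0.12 w 0.0188 g 24.9
t 15.05 depthTCP -77.0 lat -0.18 z 37.3 | axial -0.2 lat -0.2 z 1.5 My -0.14 w 0.0189 g 24.9
t 15.30 depthTCP -74.0 lat -0.18 z 37.2 | axial -0.4 lat -0.0 z 0.1 My -0.18 w 0.0192 g 24.9
t 15.55 depthTCP -71.0 lat -0.17 z 37.2 | axial -0.0 lat -0.0 z 0.2 My -0.12 w 0.0193 g 24.9
t 15.80 depthTCP -68.0 lat -0.18 z 37.2 | axial 0.1 lat 0.4 z 0.7 My -0.21 w 0.0192 g 24.9
t 16.05 depthTCP -65.0 lat -0.15 z 37.1 | axial -1.1 lat -0.2 z 0.5 My -0.17 w 0.0191 g 24.9
```

```bash
python3 -m pendant '[{"dx":-0.001,"dy":0,"dz":-0.0002,"rx":0,"ry":0,"rz":0,"hand":0},{"dx":-0.001,"dy":0,"dz":-0.0002,"rx":0,"ry":0,"rz":0,"hand":0},{"dx":0,"dy":0,"dz":0,"rx":0,"ry":0,"rz":0,"hand":0}]' 25 >/dev/null; python3 f.py 1.5 || exit
python3 -m pendant '[{"dx":-0.001,"dy":0,"dz":0,"rx":0,"ry":0,"rz":0,"hand":0},{"dx":-0.001,"dy":0,"dz":0,"rx":0,"ry":0,"rz":0,"hand":0},{"dx":0,"dy":0,"dz":0,"rx":0,"ry":0,"rz":0,"hand":0}]' 25 >/dev/null; python3 f.py 1.5 || exit
python3 -m pendant '[{"dx":-0.001,"dy":0,"dz":0,"rx":0,"ry":0,"rz":0,"hand":0},{"dx":-0.001,"dy":0,"dz":0,"rx":0,"ry":0,"rz":0,"hand":0},{"dx":0,"dy":0,"dz":0,"rx":0,"ry":0,"rz":0,"hand":0}]' 25 >/dev/null; python3 f.py 1.5 || exit
python3 -m pendant '[{"dx":-0.001,"dy":0,"dz":0,"rx":0,"ry":0,"rz":0,"hand":0},{"dx":-0.001,"dy":0,"dz":0,"rx":0,"ry":0,"rz":0,"hand":0},{"dx":0,"dy":0,"dz":0,"rx":0,"ry":0,"rz":0,"hand":0}]' 25 >/dev/null; python3 f.py 1.5 || exit
python3 -m pendant '[{"dx":-0.001,"dy":0,"dz":0,"rx":0,"ry":0,"rz":0,"hand":0},{"dx":-0.001,"dy":0,"dz":0,"rx":0,"ry":0,"rz":0,"hand":0},{"dx":0,"dy":0,"dz":0,"rx":0,"ry":0,"rz":0,"hand":0}]' 25 >/dev/null; python3 f.py 1.5 || exit
```

```text
t 16.30 depthTCP -63.1 lat -0.18 z 37.5 | axial -0.5 lat -0.0 z 0.2 My -0.16 w 0.0192 g 24.9
t 16.55 depthTCP -61.1 lat -0.19 z 37.4 | axial 0.3 lat 0.7 z 0.6 My -0.11 w 0.0192 g 24.9
t 16.80 depthTCP -59.1 lat -0.18 z 37.4 | axial 0.5 lat 0.3 z 0.2 My -0.15 w 0.0193 g 24.9
t 17.05 depthTCP -57.1 lat -0.19 z 37.4 | axial -0.6 lat 0.8 z 0.4 My -0.14 w 0.0192 g 24.9
t 17.30 depthTCP -55.1 lat -0.18 z 37.4 | axial -0.6 lat 0.5 z 0.3 My -0.16 w 0.0191 g 24.9
```

Run:
```python
from h import *
from rig import manip
d=manip.get_image("side"); pickle.dump(d,open("side6.pkl","wb"))
f=d["frame"].astype(int).sum(2)
my=np.radians(-11); n=np.r_[np.cos(my),np.sin(my),0];M=np.array([.5694,-.0684,.055])
for k in range(0,70,4):
    u=proj(d,M-k/1e3*n)[0]; x,y=np.round(u).astype(int); print(k,u.round(1),f[y-4:y+6,x].tolist())
```

```text
0 [285.2 206.4] [250, 253, 293, 371, 382, 353, 309, 260, 248, 247]
4 [286.4 206.7] [249, 274, 332, 372, 359, 317, 267, 251, 258, 264]
8 [287.7 207.1] [343, 377, 371, 349, 349, 322, 288, 272, 327, 352]
12 [289.  207.4] [404, 468, 448, 372, 347, 322, 293, 288, 347, 363]
16 [290.3 207.8] [430, 442, 404, 344, 334, 296, 285, 302, 294, 217]
20 [291.5 208.1] [88, 131, 181, 257, 334, 314, 283, 265, 264, 220]
24 [292.8 208.5] [83, 79, 103, 217, 314, 322, 292, 291, 325, 323]
28 [294.1 208.9] [80, 96, 184, 296, 325, 301, 283, 334, 383, 302]
32 [295.4 209.2] [98, 101, 165, 272, 328, 300, 265, 300, 371, 373]
36 [296.7 209.6] [86, 78, 96, 112, 110, 95, 103, 131, 159, 167]
40 [298.  209.9] [73, 74, 67, 73, 74, 82, 75, 75, 80, 75]
44 [299.3 210.3] [68, 74, 72, 65, 84, 80, 78, 72, 74, 77]
48 [300.7 210.6] [83, 74, 89, 94, 94, 88, 100, 106, 113, 112]
52 [302. 211.] [83, 126, 184, 185, 193, 189, 200, 204, 206, 207]
56 [303.3 211.4] [100, 167, 245, 253, 256, 258, 269, 260, 263, 267]
60 [304.6 211.7] [130, 157, 172, 192, 188, 174, 141, 153, 233, 342]
64 [306.  212.1] [94, 154, 170, 173, 167, 152, 143, 149, 240, 363]
68 [307.3 212.5] [122, 160, 173, 163, 143, 142, 155, 198, 293, 384]
```

Run:
```python
from h import *
d=load("side6"); e=load("side5")
my=np.radians(-11); n=np.r_[np.cos(my),np.sin(my),0];M=np.array([.5694,-.0684,.055])
for nm,ks in(("side6",range(58,96,3)),("side5",range(110,140,3)),("side2",range(88,134,4))):
    d=load(nm); f=d["frame"].astype(int).sum(2); print(nm)
    for k in ks:
        u=proj(d,M-k/1e3*n)[0]; x,y=np.round(u).astype(int); print(k,f[y-5:y+6,x].tolist())
```

```text
side6
58 [103, 162, 207, 225, 231, 230, 228, 216, 216, 245, 298]
61 [91, 130, 157, 172, 192, 188, 174, 141, 153, 233, 342]
64 [76, 94, 154, 170, 173, 167, 152, 143, 149, 240, 363]
67 [104, 122, 160, 173, 163, 143, 142, 155, 198, 293, 384]
70 [273, 272, 262, 247, 239, 243, 270, 324, 379, 406, 418]
73 [454, 453, 448, 435, 424, 418, 422, 435, 437, 419, 417]
76 [541, 543, 545, 540, 531, 516, 502, 483, 457, 425, 416]
79 [545, 552, 552, 549, 544, 533, 511, 495, 472, 440, 418]
82 [548, 551, 545, 539, 524, 513, 501, 483, 448, 424, 418]
85 [547, 545, 533, 519, 513, 510, 508, 491, 467, 439, 416]
88 [541, 537, 518, 516, 511, 510, 508, 497, 479, 452, 420]
91 [526, 517, 512, 508, 508, 505, 500, 490, 466, 428, 413]
94 [515, 514, 509, 504, 503, 506, 503, 493, 474, 440, 410]
side5
110 [74, 74, 77, 138, 206, 214, 216, 226, 235, 245, 246]
113 [77, 96, 172, 231, 241, 244, 243, 236, 239, 240, 248]
116 [80, 101, 150, 195, 200, 205, 202, 187, 179, 176, 237]
119 [65, 75, 120, 163, 175, 186, 172, 152, 144, 161, 278]
122 [82, 102, 147, 168, 161, 154, 139, 151, 218, 343, 428]
125 [146, 158, 157, 182, 208, 210
[... 289 characters left out ...]
1, 440, 395, 375, 319, 273, 296, 376, 414]
92 [525, 496, 442, 374, 329, 264, 212, 221, 305, 371, 412]
96 [504, 473, 351, 213, 188, 178, 176, 170, 158, 232, 347]
100 [507, 476, 363, 206, 185, 184, 178, 163, 148, 191, 304]
104 [499, 425, 243, 177, 181, 181, 172, 157, 162, 268, 382]
108 [507, 454, 272, 187, 185, 188, 173, 164, 161, 246, 370]
112 [424, 260, 182, 190, 184, 174, 164, 153, 195, 332, 427]
116 [224, 220, 174, 162, 166, 167, 160, 151, 157, 270, 390]
120 [206, 244, 172, 165, 160, 149, 143, 135, 160, 265, 389]
124 [253, 183, 153, 146, 152, 161, 183, 261, 368, 439, 441]
128 [223, 234, 174, 287, 412, 451, 468, 492, 490, 485, 473]
132 [229, 181, 299, 445, 495, 499, 497, 488, 485, 474, 469]
```

No slip: the head's rear edge is about 71 mm from the mouth, so the depth is about 99–101 mm and the catch must be just ahead.

```bash
python3 -m pendant '[{"dx":-0.001,"dy":0,"dz":0,"rx":0,"ry":0,"rz":0,"hand":0},{"dx":-0.0005,"dy":0,"dz":0,"rx":0,"ry":0,"rz":0,"hand":0},{"dx":0,"dy":0,"dz":0,"rx":0,"ry":0,"rz":0,"hand":0}]' 25 >/dev/null; python3 f.py 1.5 || exit
python3 -m pendant '[{"dx":-0.001,"dy":0,"dz":0,"rx":0,"ry":0,"rz":0,"hand":0},{"dx":-0.0005,"dy":0,"dz":0,"rx":0,"ry":0,"rz":0,"hand":0},{"dx":0,"dy":0,"dz":0,"rx":0,"ry":0,"rz":0,"hand":0}]' 25 >/dev/null; python3 f.py 1.5 || exit
python3 -m pendant '[{"dx":-0.001,"dy":0,"dz":0,"rx":0,"ry":0,"rz":0,"hand":0},{"dx":-0.0005,"dy":0,"dz":0,"rx":0,"ry":0,"rz":0,"hand":0},{"dx":0,"dy":0,"dz":0,"rx":0,"ry":0,"rz":0,"hand":0}]' 25 >/dev/null; python3 f.py 1.5 || exit
python3 -m pendant '[{"dx":-0.001,"dy":0,"dz":0,"rx":0,"ry":0,"rz":0,"hand":0},{"dx":-0.0005,"dy":0,"dz":0,"rx":0,"ry":0,"rz":0,"hand":0},{"dx":0,"dy":0,"dz":0,"rx":0,"ry":0,"rz":0,"hand":0}]' 25 >/dev/null; python3 f.py 1.5 || exit
```

```text
t 17.60 depthTCP -54.3 lat -0.13 z 37.2 | axial -2.6 lat 0.5 z 1.1 My 0.05 w 0.0192 g 24.9
```

Catch felt at depthTCP −54, so home should lie about 20–25 mm further on.

```bash
python3 -m pendant '[{"dx":-0.001,"dy":0,"dz":0,"rx":0,"ry":0,"rz":0,"hand":0},{"dx":-0.0005,"dy":0,"dz":0,"rx":0,"ry":0,"rz":0,"hand":0},{"dx":0,"dy":0,"dz":0,"rx":0,"ry":0,"rz":0,"hand":0}]' 25 >/dev/null; python3 f.py 8 || exit
python3 -m pendant '[{"dx":-0.001,"dy":0,"dz":0,"rx":0,"ry":0,"rz":0,"hand":0},{"dx":-0.0005,"dy":0,"dz":0,"rx":0,"ry":0,"rz":0,"hand":0},{"dx":0,"dy":0,"dz":0,"rx":0,"ry":0,"rz":0,"hand":0}]' 25 >/dev/null; python3 f.py 8 || exit
python3 -m pendant '[{"dx":-0.001,"dy":0,"dz":0,"rx":0,"ry":0,"rz":0,"hand":0},{"dx":-0.0005,"dy":0,"dz":0,"rx":0,"ry":0,"rz":0,"hand":0},{"dx":0,"dy":0,"dz":0,"rx":0,"ry":0,"rz":0,"hand":0}]' 25 >/dev/null; python3 f.py 8 || exit
python3 -m pendant '[{"dx":-0.001,"dy":0,"dz":0,"rx":0,"ry":0,"rz":0,"hand":0},{"dx":-0.0005,"dy":0,"dz":0,"rx":0,"ry":0,"rz":0,"hand":0},{"dx":0,"dy":0,"dz":0,"rx":0,"ry":0,"rz":0,"hand":0}]' 25 >/dev/null; python3 f.py 8 || exit
python3 -m pendant '[{"dx":-0.001,"dy":0,"dz":0,"rx":0,"ry":0,"rz":0,"hand":0},{"dx":-0.0005,"dy":0,"dz":0,"rx":0,"ry":0,"rz":0,"hand":0},{"dx":0,"dy":0,"dz":0,"rx":0,"ry":0,"rz":0,"hand":0}]' 25 >/dev/null; python3 f.py 8 || exit
```

```text
t 17.85 depthTCP -53.5 lat -0.12 z 37.1 | axial -3.9 lat -0.2 z 1.8 My 0.36 w 0.0191 g 25.0
t 18.10 depthTCP -51.7 lat -0.11 z 37.1 | axial -4.4 lat -0.5 z 1.5 My 0.49 w 0.0193 g 25.0
t 18.35 depthTCP -50.2 lat -0.11 z 37.1 | axial -5.4 lat 0.5 z 1.7 My 0.54 w 0.0191 g 25.0
t 18.60 depthTCP -49.0 lat -0.09 z 37.1 | axial -5.3 lat 0.4 z 2.9 My 0.63 w 0.0192 g 25.1
t 18.85 depthTCP -46.2 lat -0.15 z 37.2 | axial -3.3 lat 0.0 z 1.1 My 0.34 w 0.0187 g 25.0
```

```bash
python3 -m pendant '[{"dx":-0.001,"dy":0,"dz":0,"rx":0,"ry":0,"rz":0,"hand":0},{"dx":-0.001,"dy":0,"dz":0,"rx":0,"ry":0,"rz":0,"hand":0},{"dx":0,"dy":0,"dz":0,"rx":0,"ry":0,"rz":0,"hand":0}]' 25 >/dev/null; python3 f.py 6 || exit
python3 -m pendant '[{"dx":-0.001,"dy":0,"dz":0,"rx":0,"ry":0,"rz":0,"hand":0},{"dx":-0.001,"dy":0,"dz":0,"rx":0,"ry":0,"rz":0,"hand":0},{"dx":0,"dy":0,"dz":0,"rx":0,"ry":0,"rz":0,"hand":0}]' 25 >/dev/null; python3 f.py 5 || exit
python3 -m pendant '[{"dx":-0.001,"dy":0,"dz":0,"rx":0,"ry":0,"rz":0,"hand":0},{"dx":-0.0005,"dy":0,"dz":0,"rx":0,"ry":0,"rz":0,"hand":0},{"dx":0,"dy":0,"dz":0,"rx":0,"ry":0,"rz":0,"hand":0}]' 25 >/dev/null; python3 f.py 5 || exit
python3 -m pendant '[{"dx":-0.001,"dy":0,"dz":0,"rx":0,"ry":0,"rz":0,"hand":0},{"dx":-0.0005,"dy":0,"dz":0,"rx":0,"ry":0,"rz":0,"hand":0},{"dx":0,"dy":0,"dz":0,"rx":0,"ry":0,"rz":0,"hand":0}]' 25 >/dev/null; python3 f.py 5 || exit
python3 -m pendant '[{"dx":-0.001,"dy":0,"dz":0,"rx":0,"ry":0,"rz":0,"hand":0},{"dx":-0.0005,"dy":0,"dz":0,"rx":0,"ry":0,"rz":0,"hand":0},{"dx":0,"dy":0,"dz":0,"rx":0,"ry":0,"rz":0,"hand":0}]' 25 >/dev/null; python3 f.py 5 || exit
```

```text
t 19.10 depthTCP -43.8 lat -0.21 z 37.2 | axial -3.7 lat 0.2 z 0.1 My 0.29 w 0.0191 g 25.0
t 19.35 depthTCP -41.9 lat -0.20 z 37.2 | axial -2.7 lat 0.5 z 2.3 My 0.22 w 0.0194 g 25.0
t 19.60 depthTCP -40.8 lat -0.16 z 37.2 | axial -3.4 lat -0.3 z 2.1 My 0.33 w 0.0188 g 25.0
t 19.85 depthTCP -39.2 lat -0.20 z 37.2 | axial -3.4 lat 0.6 z 1.2 My 0.34 w 0.0185 g 25.0
t 20.10 depthTCP -37.7 lat -0.18 z 37.1 | axial -3.9 lat -0.6 z 0.5 My 0.39 w 0.0190 g 25.0
```

```bash
python3 -m pendant '[{"dx":-0.001,"dy":0,"dz":0,"rx":0,"ry":0,"rz":0,"hand":0},{"dx":0,"dy":0,"dz":0,"rx":0,"ry":0,"rz":0,"hand":0},{"dx":0,"dy":0,"dz":0,"rx":0,"ry":0,"rz":0,"hand":0}]' 25 >/dev/null; python3 f.py 5.5 || exit
python3 -m pendant '[{"dx":-0.001,"dy":0,"dz":0,"rx":0,"ry":0,"rz":0,"hand":0},{"dx":0,"dy":0,"dz":0,"rx":0,"ry":0,"rz":0,"hand":0},{"dx":0,"dy":0,"dz":0,"rx":0,"ry":0,"rz":0,"hand":0}]' 25 >/dev/null; python3 f.py 5.5 || exit
python3 -m pendant '[{"dx":-0.001,"dy":0,"dz":0,"rx":0,"ry":0,"rz":0,"hand":0},{"dx":0,"dy":0,"dz":0,"rx":0,"ry":0,"rz":0,"hand":0},{"dx":0,"dy":0,"dz":0,"rx":0,"ry":0,"rz":0,"hand":0}]' 25 >/dev/null; python3 f.py 5.5 || exit
python3 -m pendant '[{"dx":-0.001,"dy":0,"dz":0,"rx":0,"ry":0,"rz":0,"hand":0},{"dx":0,"dy":0,"dz":0,"rx":0,"ry":0,"rz":0,"hand":0},{"dx":0,"dy":0,"dz":0,"rx":0,"ry":0,"rz":0,"hand":0}]' 25 >/dev/null; python3 f.py 5.5 || exit
python3 -m pendant '[{"dx":-0.001,"dy":0,"dz":0,"rx":0,"ry":0,"rz":0,"hand":0},{"dx":0,"dy":0,"dz":0,"rx":0,"ry":0,"rz":0,"hand":0},{"dx":0,"dy":0,"dz":0,"rx":0,"ry":0,"rz":0,"hand":0}]' 25 >/dev/null; python3 f.py 5.5 || exit
python3 -m pendant '[{"dx":-0.001,"dy":0,"dz":0,"rx":0,"ry":0,"rz":0,"hand":0},{"dx":0,"dy":0,"dz":0,"rx":0,"ry":0,"rz":0,"hand":0},{"dx":0,"dy":0,"dz":0,"rx":0,"ry":0,"rz":0,"hand":0}]' 25 >/dev/null; python3 f.py 5.5 || exit
python3 -m pendant '[{"dx":-0.001,"dy":0,"dz":0,"rx":0,"ry":0,"rz":0,"hand":0},{"dx":0,"dy":0,"dz":0,"rx":0,"ry":0,"rz":0,"hand":0},{"dx":0,"dy":0,"dz":0,"rx":0,"ry":0,"rz":0,"hand":0}]' 25 >/dev/null; python3 f.py 5.5 || exit
```

```text
t 20.35 depthTCP -36.6 lat -0.17 z 37.1 | axial -3.5 lat -0.4 z 1.0 My 0.28 w 0.0190 g 25.0
t 20.60 depthTCP -35.6 lat -0.20 z 37.1 | axial -4.4 lat -0.1 z 1.8 My 0.31 w 0.0190 g 25.0
t 20.85 depthTCP -34.5 lat -0.19 z 37.1 | axial -2.8 lat 0.7 z 1.0 My 0.26 w 0.0190 g 25.0
t 21.10 depthTCP -32.8 lat -0.25 z 37.2 | axial -1.2 lat 0.4 z 0.6 My 0.00 w 0.0192 g 24.9
t 21.35 depthTCP -31.7 lat -0.25 z 37.2 | axial 1.6 lat -0.3 z 1.0 My -0.26 w 0.0191 g 24.9
t 21.60 depthTCP -31.4 lat -0.23 z 37.1 | axial 0.5 lat 0.0 z 1.4 My -0.24 w 0.0189 g 24.9
t 21.85 depthTCP -31.0 lat -0.20 z 37.1 | axial -0.9 lat -0.3 z 2.3 My -0.04 w 0.0187 g 25.0
```

The catch dropped into the groove (the drag vanished). Now I'll go gently up to the stop in small steps.

```bash
python3 -m pendant '[{"dx":-0.0005,"dy":0,"dz":0,"rx":0,"ry":0,"rz":0,"hand":0},{"dx":0,"dy":0,"dz":0,"rx":0,"ry":0,"rz":0,"hand":0},{"dx":0,"dy":0,"dz":0,"rx":0,"ry":0,"rz":0,"hand":0}]' 25 >/dev/null; python3 f.py 5.5 || exit
python3 -m pendant '[{"dx":-0.0005,"dy":0,"dz":0,"rx":0,"ry":0,"rz":0,"hand":0},{"dx":0,"dy":0,"dz":0,"rx":0,"ry":0,"rz":0,"hand":0},{"dx":0,"dy":0,"dz":0,"rx":0,"ry":0,"rz":0,"hand":0}]' 25 >/dev/null; python3 f.py 5.5 || exit
python3 -m pendant '[{"dx":-0.0005,"dy":0,"dz":0,"rx":0,"ry":0,"rz":0,"hand":0},{"dx":0,"dy":0,"dz":0,"rx":0,"ry":0,"rz":0,"hand":0},{"dx":0,"dy":0,"dz":0,"rx":0,"ry":0,"rz":0,"hand":0}]' 25 >/dev/null; python3 f.py 5.5 || exit
python3 -m pendant '[{"dx":-0.0005,"dy":0,"dz":0,"rx":0,"ry":0,"rz":0,"hand":0},{"dx":0,"dy":0,"dz":0,"rx":0,"ry":0,"rz":0,"hand":0},{"dx":0,"dy":0,"dz":0,"rx":0,"ry":0,"rz":0,"hand":0}]' 25 >/dev/null; python3 f.py 5.5 || exit
python3 -m pendant '[{"dx":-0.0005,"dy":0,"dz":0,"rx":0,"ry":0,"rz":0,"hand":0},{"dx":0,"dy":0,"dz":0,"rx":0,"ry":0,"rz":0,"hand":0},{"dx":0,"dy":0,"dz":0,"rx":0,"ry":0,"rz":0,"hand":0}]' 25 >/dev/null; python3 f.py 5.5 || exit
python3 -m pendant '[{"dx":-0.0005,"dy":0,"dz":0,"rx":0,"ry":0,"rz":0,"hand":0},{"dx":0,"dy":0,"dz":0,"rx":0,"ry":0,"rz":0,"hand":0},{"dx":0,"dy":0,"dz":0,"rx":0,"ry":0,"rz":0,"hand":0}]' 25 >/dev/null; python3 f.py 5.5 || exit
```

```text
t 22.10 depthTCP -30.6 lat -0.17 z 37.0 | axial -1.5 lat -0.6 z 2.6 My 0.00 w 0.0191 g 25.0
t 22.35 depthTCP -30.1 lat -0.15 z 37.0 | axial -2.0 lat 0.8 z 2.9 My 0.12 w 0.0188 g 25.0
t 22.60 depthTCP -30.0 lat -0.16 z 37.0 | axial -3.3 lat -0.1 z 4.3 My 0.38 w 0.0191 g 25.2
t 22.85 depthTCP -29.9 lat -0.14 z 36.9 | axial -5.6 lat -0.3 z 5.3 My 0.49 w 0.0190 g 25.3
```

```bash
python3 -m pendant '[{"dx":-0.0005,"dy":0,"dz":0,"rx":0,"ry":0,"rz":0,"hand":0},{"dx":0,"dy":0,"dz":0,"rx":0,"ry":0,"rz":0,"hand":0},{"dx":0,"dy":0,"dz":0,"rx":0,"ry":0,"rz":0,"hand":0}]' 25 >/dev/null; python3 f.py 7 || exit
python3 -m pendant '[{"dx":-0.0005,"dy":0,"dz":0,"rx":0,"ry":0,"rz":0,"hand":0},{"dx":0,"dy":0,"dz":0,"rx":0,"ry":0,"rz":0,"hand":0},{"dx":0,"dy":0,"dz":0,"rx":0,"ry":0,"rz":0,"hand":0}]' 25 >/dev/null; python3 f.py 7 || exit
```

```text
t 23.10 depthTCP -29.8 lat -0.13 z 37.0 | axial -6.0 lat 0.4 z 6.4 My 0.65 w 0.0188 g 25.3
t 23.35 depthTCP -29.8 lat -0.12 z 36.9 | axial -6.2 lat -0.4 z 6.7 My 0.69 w 0.0190 g 25.4
```

Firm against the stop (about 6–7 N, no further travel). Letting go and retreating straight up.

```bash
python3 -m pendant '[{"dx":0,"dy":0,"dz":0,"rx":0,"ry":0,"rz":0,"hand":0.05},{"dx":0,"dy":0,"dz":0,"rx":0,"ry":0,"rz":0,"hand":0.05},{"dx":0,"dy":0,"dz":0,"rx":0,"ry":0,"rz":0,"hand":0.05},{"dx":0,"dy":0,"dz":0,"rx":0,"ry":0,"rz":0,"hand":0.05},{"dx":0,"dy":0,"dz":0,"rx":0,"ry":0,"rz":0,"hand":0.05},{"dx":0,"dy":0,"dz":0,"rx":0,"ry":0,"rz":0,"hand":0.05},{"dx":0,"dy":0,"dz":0,"rx":0,"ry":0,"rz":0,"hand":0.05}]' 25 >/dev/null; python3 f.py 99
python3 -m pendant '[{"dx":0,"dy":0,"dz":-0.01,"rx":0,"ry":0,"rz":0,"hand":0.05},{"dx":0,"dy":0,"dz":-0.02,"rx":0,"ry":0,"rz":0,"hand":0.05},{"dx":0,"dy":0,"dz":-0.025,"rx":0,"ry":0,"rz":0,"hand":0.05},{"dx":0,"dy":0,"dz":-0.025,"rx":0,"ry":0,"rz":0,"hand":0.05},{"dx":0.02,"dy":0,"dz":-0.02,"rx":0,"ry":0,"rz":0,"hand":0.05},{"dx":0.02,"dy":0,"dz":-0.01,"rx":0,"ry":0,"rz":0,"hand":0.05},{"dx":0,"dy":0,"dz":0,"rx":0,"ry":0,"rz":0,"hand":0.05},{"dx":0,"dy":0,"dz":0,"rx":0,"ry":0,"rz":0,"hand":0.05},{"dx":0,"dy":0,"dz":0,"rx":0,"ry":0,"rz":0,"hand":0.05}]' 25 >/dev/null; python3 f.py 99
python3 - <<'E'
from h import *
from rig import manip
d=manip.get_image("side"); f=d["frame"][:,:,::-1]; g=d["frame"].astype(int).sum(2)
cv2.imwrite("pics/end.png",cv2.resize(f[170:320,195:345],None,fx=4,fy=4,interpolation=cv2.INTER_CUBIC))
my=np.radians(-11); n=np.r_[np.cos(my),np.sin(my),0];M=np.array([.5694,-.0684,.055])
for k in range(6,56,3):
    x,y=np.round(proj(d,M-k/1e3*n)[0]).astype(int); print(k,g[y-5:y+6,x].tolist())
E
```

```text
t 23.93 depthTCP -27.8 lat -0.20 z 36.9 | axial -0.3 lat 0.1 z -0.9 My -0.02 w 0.0497 g 0.0
t 24.68 depthTCP -65.8 lat -0.19 z 147.7 | axial 0.5 lat 0.5 z -0.2 My 0.02 w 0.0498 g 0.0
6 [266, 274, 288, 329, 372, 349, 299, 264, 242, 268, 288]
9 [342, 361, 383, 373, 347, 295, 239, 210, 200, 238, 293]
12 [458, 466, 467, 410, 284, 205, 170, 160, 151, 176, 240]
15 [512, 486, 379, 214, 173, 159, 154, 139, 147, 179, 209]
18 [516, 487, 369, 198, 154, 163, 158, 147, 147, 169, 185]
21 [520, 495, 400, 206, 159, 158, 158, 146, 137, 150, 156]
24 [523, 506, 430, 218, 164, 161, 162, 151, 149, 148, 175]
27 [520, 464, 262, 164, 164, 162, 154, 143, 143, 189, 243]
30 [518, 482, 334, 181, 167, 160, 152, 147, 146, 185, 290]
33 [514, 494, 394, 207, 159, 162, 158, 150, 151, 179, 333]
36 [504, 430, 236, 166, 164, 157, 141, 139, 164, 321, 456]
39 [511, 464, 278, 167, 150, 141, 131, 138, 189, 326, 439]
42 [518, 477, 347, 202, 161, 159, 171, 216, 277, 370, 431]
45 [519, 507, 455, 372, 299, 319, 339, 368, 381, 404, 428]
48 [521, 516, 491, 452, 460, 459, 458, 432, 416, 424, 444]
51 [523, 518, 516, 511, 507, 498, 477, 448, 422, 421, 431]
54 [519, 517, 518, 514, 514, 503, 491, 460, 436, 419, 419]
```

View pics/end.png

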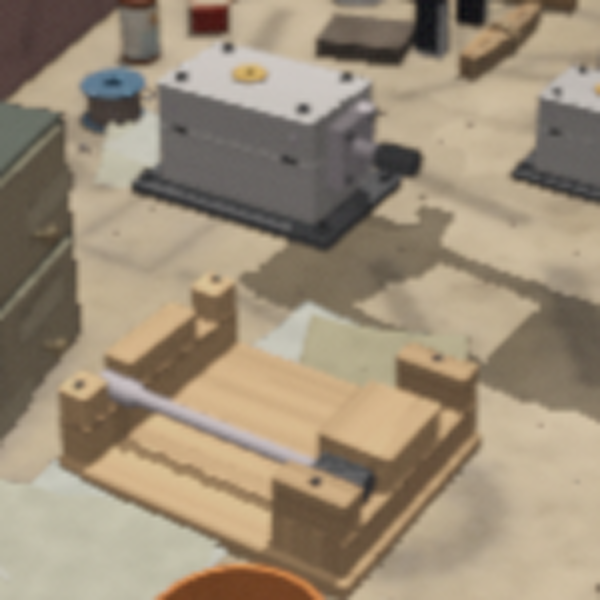

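The picture shows the head standing just clear of the guide plate at about (397,158), the pin level, and the stepped pin untouched in the rack. The head's rear edge is about 45 mm from the mouth, so the nose is about 125 mm deep. Handing in.

```bash
python3 -c "
from rig import manip
print(manip.sign_off())"
```

```text
the job is handed in; nothing more can be done
None
```

The core pin is home as far as force and camera show: nose about 125 mm deep, firm on the stop at about 6–7 N, catch dropped into the groove, and pin let go. The stepped pin stayed in the rack, and the job is handed in, but the hand-in returned no verdict.

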